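Pack the spice caddy and lock its hook-in lid

TASK

Pack the spice caddy for transport: stand every spice jar that is on the table upright on the floor of the caddy, one jar to a compartment. Then fit the blue lid: hook its yellow-striped edge under the caddy's lip, swing the other side down until the lid lies flat on both rails, and fold both red clamps fully down over it. Do not disturb the kitchen timer or the dish soap.

Things in the scene. Friction and masses are not known exactly. Their poses are not given: they have to be found in the camera images.
- caddy: White tray with steel frame, 196 x 200 mm, 129 mm high, fixed to the table. Origin on the table under it; z up, +x from the lip (robot side) to the clamp side, y left. Floor 6 mm up, outer walls 52 mm high, open at the sides above; corner posts at |y| 86 to 100 mm carry two steel rails along y for the lid, tops at z = 0.111: near rail x -0.083..-0.071, far rail x 0.076..0.088.
- caddy_floor (a point): Centre of the tray's floor (caddy x = 0.003, y = 0, z = 0.006), axes as the caddy's. Four compartments, two by two, split by 4 mm walls 49 mm high: they span x -0.064..-0.002 and 0.002..0.063, |y| 0.002..0.072 from this point. Good jar places: x = -0.033 or +0.0325, y = +-0.042.
- slot (a point): Where the middle of the lid's hook edge finally lies: on the near rail under the lip (caddy x = -0.077, y = 0, z = 0.111). The lip is a 4 mm plate whose underside is 14 mm above this point; it reaches to point x = +0.014, the back of the slot is at x = -0.006, its ends at y = +-0.096; open toward +x.
- lid_grip (a point): Blue lid, handle up; plate 163 (x) x 182 (y) x 6 mm, 0.3 kg. Site: centre of its black bar handle (12 mm thick in x, 80 mm long in y, rising 36 mm above the plate), 23 mm above the plate's top; x from the striped hook edge to the far edge, z up. Two round feet 14 mm long, 10 mm across, under it at x = -0.0555, y = +-0.082. Seated: caddy x = 0.0045, y = 0, z = 0.140.
- lid_hook_edge (a point): Middle of the lower rim of the lid's edge with the yellow stripe, at lid_grip x = -0.0815, z = -0.029; axes as lid_grip. It enters the slot with the far side raised 10 to 14 degrees (16 or more jams); start less than 10 mm clear of the lip, or the far edge meets the open clamps. Seated play: 6 mm toward the lip, 4 mm away, 5 mm sideways.
- lid_far_edge (a point): Middle of the lower rim of the lid's other edge, at lid_grip x = +0.0815, z = -0.029; axes as lid_grip. Under the plate, at lid_grip x = 0.0635..0.0675, hangs a flange 14 mm deep and 150 mm long that drops just inside the far rail, so the lid cannot be slid in flat.
- clamp_left (a joint): Red clamp arm at the caddy's far side, 16 mm wide, 7 thick, 56 long from its hinge (along caddy y, at caddy x = 0.102, y = 0.05, z = 0.1235). 0 = down over the lid, top at z = 0.1285, 1 mm above the seated lid; 1.57 = upright; 2.1 to 2.35 at the start, leaning outward. Stiff hinge (0.12 N m), stays where left: push it over from its outer side with closed fingers, then press down.
- clamp_right (a joint): The same clamp at caddy y = -0.05.
- clamp_left_tip (a point): On the left clamp arm, 50 mm from its hinge.
- clamp_right_tip (a point): On the right clamp arm, 50 mm from its hinge.
- jar_green_mid (a point): Spice jar with green cap, 99 mm tall, 42 mm across, about 0.11 kg, standing; the point is on its axis 50 mm above its foot, z along the jar. May be absent (then None).
- jar_yellow_mid (a point): Spice jar with yellow cap, 100 mm tall, 45 mm across, about 0.11 kg, standing; the point is on its axis 50 mm above its foot, z along the jar. May be absent (then None).
- jar_white_mid (a point): Spice jar with white cap, 98 mm tall, 47 mm across, about 0.11 kg, standing; the point is on its axis 50 mm above its foot, z along the jar. May be absent (then None).
- jar_yellow2_mid (a point): A second spice jar with yellow cap, 100 mm tall, 45 mm across, about 0.11 kg, standing; the point is on its axis 50 mm above its foot, z along the jar. May be absent (then None).
- timer_mid (a point): Red and white kitchen timer, 68 mm across, 56 mm high; bystander, centre.
- soap_mid (a point): Blue dish soap bottle, 47 x 68 x 193 mm; bystander, centre.
Not all that is in view belongs to the job. What is shaped like the part that bears jar_green_mid but pink or purple is not meant.

How it is judged:
On the way, in this order (a step that is already met when the one before it is completed fails the run):
1. every jar present stands upright in the caddy (x of jar_green_mid in the frame of caddy between -0.045 and 0.05 m and y of jar_green_mid in the frame of caddy between -0.056 and 0.056 m and z of jar_green_mid in the frame of caddy between 0.049 and 0.063 m and angle between each of jar_green_mid, jar_yellow_mid, jar_white_mid, jar_yellow2_mid's own z axis and vertical below 0.12 rad and x of jar_yellow_mid in the frame of caddy between -0.045 and 0.05 m and y of jar_yellow_mid in the frame of caddy between -0.056 and 0.056 m and z of jar_yellow_mid in the frame of caddy between 0.049 and 0.063 m and x of jar_white_mid in the frame of caddy between -0.045 and 0.05 m and y of jar_white_mid in the frame of caddy between -0.056 and 0.056 m and z of jar_white_mid in the frame of caddy between 0.049 and 0.063 m and x of jar_yellow2_mid in the frame of caddy between -0.045 and 0.05 m and y of jar_yellow2_mid in the frame of caddy between -0.056 and 0.056 m and z of jar_yellow2_mid in the frame of caddy between 0.049 and 0.063 m), for 0.2 s.
2. the lid's striped edge is under the lip while its far side is still raised (x of lid_hook_edge in the frame of caddy between -0.088 and -0.066 m and y of lid_hook_edge in the frame of caddy between -0.009 and 0.009 m and z of lid_hook_edge in the frame of caddy between 0.1 and 0.124 m and angle between lid_grip's own z axis and vertical above 0.06 rad), for 0.05 s.
3. the lid lies flat on both rails, still hooked (x of lid_hook_edge in the frame of caddy between -0.088 and -0.066 m and y of lid_hook_edge in the frame of caddy between -0.009 and 0.009 m and z of lid_hook_edge in the frame of caddy between 0.106 and 0.116 m and z of lid_far_edge in the frame of caddy between 0.106 and 0.116 m and angle between lid_grip's own z axis and vertical below 0.035 rad), for 0.2 s.
At the end, for the whole second after the job is handed in: Every jar stands upright (0.12 rad) on the caddy floor (7 mm) in the compartments; the lid's striped edge is 3 mm or more under the lip, 9 mm sideways; both its edges within 5 mm of rail height, tilt under 0.035 rad; both clamps under 0.10 rad (all of step 1 and all of step 3 and value of joint each of clamp_left, clamp_right below 0.1 rad); the robot touches nothing.
It fails at once if the timer or the dish soap was shifted by more than 4 cm (distance of any of timer_mid, soap_mid from where it was at the start of the episode above 0.04 m).
Of jar_green, jar_yellow, jar_white, jar_yellow2 only 3 to 4 are there at a start; the rules pass over those that are not, and their reading is None.
At some moment in a run one of lid may be knocked a few centimetres aside while the robot is not near it.
It also fails if it takes over 200 s, if anything falls off the work surface, if the arm or the gripper's body presses on something with over 40 N, if the wrist force passes 120 N, or if a joint passes its speed limit or range.

ROBOT

A 7-joint arm with a two-finger parallel gripper is mounted at the origin on a cart in front of the work surface, level with it; the furniture and walls round the work are solid. World frame = base frame: x ahead of the robot, y to its left, z up, the work surface at z = 0. Lengths are in m, angles in rad, forces in N, time in s.
With the tool pointing down it reaches from about 0.4 to 0.9 m from the base axis. Payload 5.5 kg.
Tool frame: the origin (TCP) lies at the very end of the fingers, on their centre line; the grasp point (between the pads) lies 19 mm behind it (arm.grip_depth is the distance from the TCP to the grasp point, in m); z points along the fingers, y is the line along which they close (so a half turn about z gives the same grasp; the last joint's range is limited). The gripper opens to 85 mm and grips with 20 to 120 N. Pads are 22 mm wide; open, the fingers measure 114 mm over their backs; the gripper's body (76 mm by 85 mm) begins 54 mm behind the grasp point. The pads swing forward as they close: fully open they stand 13 mm farther back than shut.
Start: joints at [1.449, 0.501, -0.427, 1.55, 0.221, 1.138, -0.21], TCP at [0.244, -0.602, 0.231] pointing down, gripper open.
Joint ranges: [-2.88, 2.88], [-0.31, 2.03], [-1.54, 1.56], [0.2, 2.42], [-1.41, 4.55], [0.19, 2.02], [-2.57, 2.57]. Speed limits (rad/s): [2.57, 2.57, 3.14, 3.14, 3.14, 3.14, 3.14].

INTERFACE

Orientations are given as a 3x3 rotation matrix whose columns are the frame's x, y, z axes.
In Python, from rig import monitor, imaging, order, models, arm gives the robot as it stands.
- The arm moves only by the tool drive_tool, never from a script. Its arguments are lists of equal length, an entry for each row: "linear": the shift along the tool's x, y, z in m, a list of three; "twist": the turn about the tool's z in rad. In form: {"linear": [[tx, ty, tz], ...], "twist": [twist, ...]}. A call has 1 to 12 rows; each row is the pose to reach, as a shift and turn from the pose commanded when the call began, along the tool's axes at that moment; what a row does not reach only later rows make up. A row lasts 1/10 s, in which the tool goes at most 50 mm and 8.59 degrees, less where a joint would pass 70% of its speed; a pose out of reach is approached as far as the arm can. A call with a gripper value outside its range is refused whole. "claw" is the opening, from 0 (shut) to 1 (fully open), set as the call begins (left out, the last holds). The fingers move at their own pace and stop on an object; the grip force is fixed at half the most. Time passes only in rows, so rows that repeat a pose let the fingers close. It gives the time, the measured TCP pose, the force, the opening and the grip force at its end, in the units of the state.
- monitor.get_state(): the state, without advancing time (a new reading comes with each control period).
- imaging.grab_frame(name): name is "scene" or "top"; returns a dict with "image" (384x512x3 uint8, red, green, blue), "mtx" (3x3 intrinsics, pixels), "xyz" and "rotation" of the camera in the world. Camera axes: x right, y down, z forward; pixel columns grow to the right and rows downward; lengths in m; the calibration is good to about 2 mm. A picture is of the moment at which its call begins. There is no depth.
- order.sign_off(): hands the job in; it is judged then, once.
Trained networks look in the newest picture that a camera, given by its name, has taken for a name from the list of things; names that differ only in an ending like _2 or _b are one class to them, and where a whole thing is asked for, a point or a joint stands for the part that bears it (a point fixed in the world has none). Each returns a list of dicts, best first, with "p" (0 to 1); they miss things now and then, are a little off and sometimes report something else, mostly with a low value. They report only what shows in the picture. A call takes as long as a camera call. They do not tell look-alikes from the thing itself.
- models.look_for(label, camera): "location" ([x, y, z] in m, in world coordinates, good to about 4 mm: the middle of the surface that is visible of it).
- models.silhouettes(label, camera): "mask" (384x512 bool, what is visible of it).
The state is a dict: "t": time; "joint_pos": joint angles; "dq": joint speeds; "effort": joint torques, N m; "eef_pos": TCP position; "ee_rot": TCP orientation; "contact_force": force on the tool from outside, world axes, zero at the start; "moment": the same for the moment, N m; "finger_gap": opening from 0.0 (shut) to 1.0 (fully open); "grasp_force": force on a finger pad.
Only numpy, scipy, OpenCV 4.12 (cv2) and the standard library are available. Lean on these libraries where they do the work, as an engineer would, in place of code of your own. Each camera call takes 0.05 s, during which the arm holds its last target. There are 200 camera calls.

## Working session

There is one attempt and no reset: what is moved stays moved. The work goes in short steps, Python scripts to look and compute and a tool call to move; the robot and the scene stay as the last step left them, time stands still between calls to the robot, and variables do not carry over. Pictures are saved under pics/ and viewed, at most 14 in all, crops included, and the job is handed in when it is done.

Besides the shell and the picture viewer there is one more tool, called after "Emit:" by a JSON object that holds its "op" and its "data", one argument or row to a line. drive_tool: Moves the arm, as the interface text tells. Its arguments: {"type":"object","properties":{"linear":{"type":"array"},"twist":{"type":"array"},"claw":{"type":"number"}},"required":["linear","twist"]}

```bash
ls; mkdir -p pics; python3 - <<'E'
from rig import monitor, imaging, models, arm
import cv2,numpy as np
np.set_printoptions(precision=4,suppress=True)
s=monitor.get_state(); print({k:np.round(v,3).tolist() for k,v in s.items()})
for c in ["scene","top"]:
    f=imaging.grab_frame(c); print(c,f["mtx"],f["xyz"],f["rotation"])
    cv2.imwrite(f"pics/{c}0.png",cv2.resize(f["image"][:,:,::-1],(768,576)))
    for n in ["caddy","lid_grip","lid_hook_edge","lid_far_edge","slot","caddy_floor","clamp_left","clamp_left_tip","jar_green_mid","jar_yellow_mid","jar_white_mid","timer_mid","soap_mid"]:
        try: print(n,[(np.round(d["location"],3).tolist(),round(d["p"],2)) for d in models.look_for(n,c)][:5])
        except Exception as e: print(n,e)
E
```

```text
pics
{'t': 0.0, 'joint_pos': [1.449, 0.502, -0.427, 1.551, 0.221, 1.138, -0.21], 'dq': [-0.001, 0.001, -0.001, 0.0, 0.0, -0.001, 0.001], 'effort': [0.001, -56.951, -5.816, -28.094, 0.01, 0.012, 0.0], 'eef_pos': [0.244, -0.602, 0.23], 'ee_rot': [[0.927, 0.375, -0.001], [0.375, -0.927, 0.002], [0.0, -0.002, -1.0]], 'contact_force': [0.601, -0.793, 0.039], 'moment': [-0.022, -0.009, 0.045], 'grasp_force': 0.0, 'finger_gap': 0.998}
scene [[373.2554   0.     259.507 ]
 [  0.     373.2554 197.4307]
 [  0.       0.       1.    ]] [0.2486 0.6288 0.9306] [[-0.9062 -0.3191  0.2775]
 [-0.4225  0.71   -0.5634]
 [-0.0173 -0.6278 -0.7782]]
caddy [([0.535, 0.272, 0.022], 0.75), ([0.511, -0.162, 0.052], 0.64)]
lid_grip [([0.532, 0.272, 0.021], 0.8), ([0.437, 0.111, 0.072], 0.71)]
lid_hook_edge [([0.531, 0.274, 0.021], 0.68)]
lid_far_edge [([0.529, 0.273, 0.022], 0.57)]
slot [([0.51, -0.158, 0.054], 0.87)]
caddy_floor [([0.505, -0.162, 0.055], 0.75)]
clamp_left [([0.503, -0.164, 0.054], 0.51)]
clamp_left_tip [([0.617, -0.12, 0.146], 0.48)]
jar_green_mid [([0.676, -0.159, 0.069], 0.9), ([0.471, -0.322
[... 655 characters left out ...]
0.531, 0.261, 0.02], 0.82), ([0.449, 0.012, 0.095], 0.58)]
slot [([0.514, -0.176, 0.055], 0.69), ([0.675, 0.053, 0.057], 0.51), ([0.562, 0.098, 0.1], 0.33)]
caddy_floor [([0.512, -0.176, 0.052], 0.82)]
clamp_left [([0.534, 0.262, 0.016], 0.61), ([0.621, -0.127, 0.143], 0.47)]
clamp_left_tip [([0.619, -0.126, 0.143], 0.62)]
jar_green_mid [([0.467, -0.326, 0.099], 0.85), ([0.561, 0.103, 0.099], 0.81), ([0.682, -0.172, 0.094], 0.76)]
jar_yellow_mid [([0.674, 0.055, 0.051], 0.73), ([0.552, -0.006, 0.102], 0.54)]
jar_white_mid [([0.45, 0.01, 0.097], 0.57), ([0.514, -0.174, 0.05], 0.2)]
timer_mid [([0.672, 0.054, 0.05], 0.91)]
soap_mid [([0.684, 0.358, 0.169], 0.67), ([0.619, -0.125, 0.14], 0.47)]
```

View pics/scene0.png

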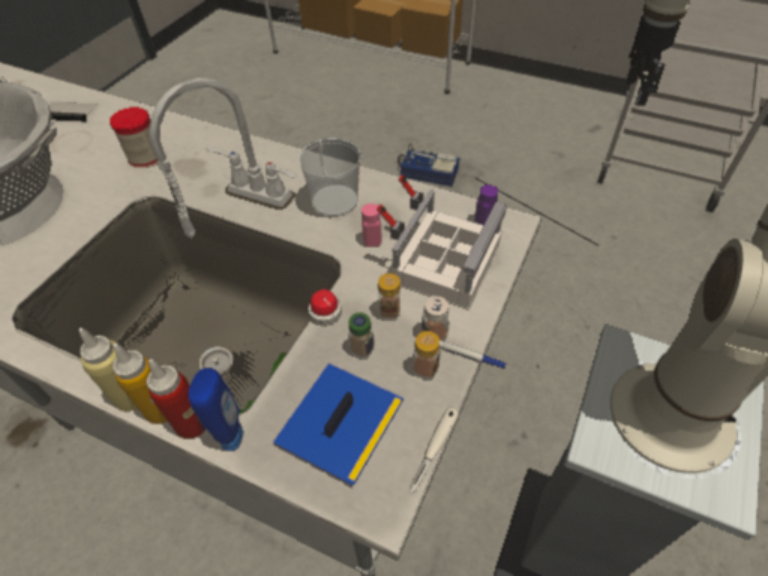

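View pics/top0.png

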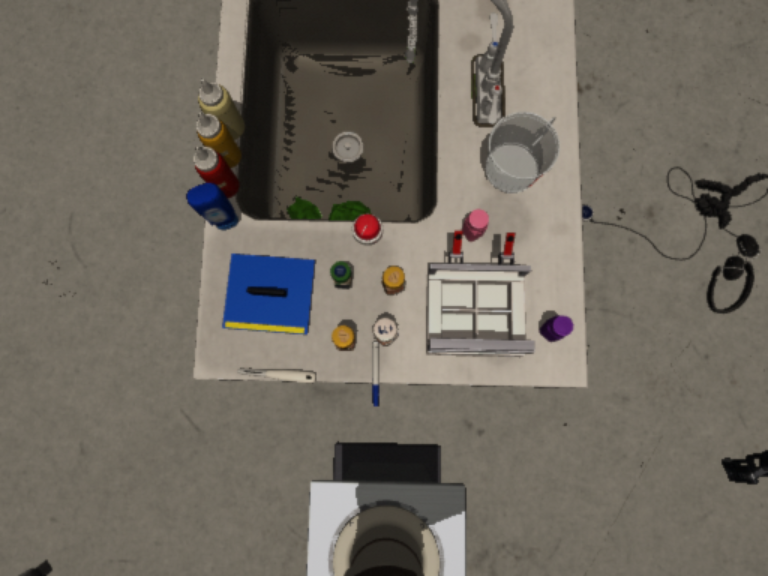

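The scene view shows the caddy at (450,250), the lid at (340,420) with its stripe facing the robot, and two decoys: pink (371,225) and purple (487,203). The top view shows the four jars: green (342,272), yellow (393,278), white (385,329) and yellow (343,337).

```bash
cat > h.py <<'E'
import numpy as np,cv2
from scipy.optimize import minimize
from rig import monitor, imaging, order, models, arm
np.set_printoptions(precision=4,suppress=True)
def proj(f,P):
    p=(np.atleast_2d(P)-f["xyz"])@np.array(f["rotation"]); p=p@np.array(f["mtx"]).T
    return p[:,:2]/p[:,2:]
def ray(f,uv,z):
    d=np.array(f["rotation"])@np.linalg.inv(f["mtx"])@np.array([uv[0],uv[1],1.]); o=np.array(f["xyz"])
    return o+d*(z-o[2])/d[2]
def Rz(a): c,s=np.cos(a),np.sin(a); return np.array([[c,-s,0],[s,c,0],[0,0,1]])
def hullmask(f,P):
    m=np.zeros((384,512),np.uint8); h=cv2.convexHull(proj(f,P).astype(np.float32))
    cv2.fillConvexPoly(m,np.round(h*16).astype(np.int32),1,shift=4); return m>0
def cyl(r,z0,z1):
    a=np.linspace(0,2*np.pi,40); return np.concatenate([np.c_[r*np.cos(a),r*np.sin(a),0*a+z] for z in(z0,z1)])
def fit(pairs,shape,x0,ang=False):
    def cost(x):
        P=shape@(Rz(x[2]) if ang else np.eye(3)).T+[x[0],x[1],0]; c=0
        for f,m in pairs:
            h=hullmask(f,P); c+=1-(h&m).sum()/max(1,(h|m).sum())
        return c
    x0=np.array(x0,float); s=np.vstack([x0]+[x0+d for d in np.eye(len(x0))*([.01,.01,.1][:len(x0)])])
    r=minimize(cost,x0,method="Nelder-Mead",options=dict(initial_simplex=s,xatol=2e-4,fatol=1e-4)); return r.x,r.fun/len(pairs)
def near(f,label,cam,P,tol=12):
    u=proj(f,P)[0]; best=None
    for d in models.silhouettes(label,cam):
        m=d["mask"]
        if m.sum()<20: continue
        c=np.argwhere(m).mean(0)[::-1]
        if np.hypot(*(c-u))<tol: best=m; break
    return best
E
cat > s1.py <<'E'
from h import *
F={}
for c in ["scene","top"]: F[c]=imaging.grab_frame(c)
J=dict(green=("jar_green_mid",.021,.099,(.560,.105)),yellow=("jar_yellow_mid",.0225,.1,(.552,-.0)),white=("jar_white_mid",.0235,.098,(.451,.012)),yellow2=("jar_yellow2_mid",.0225,.1,(.44,.105)))
for k,(l,r,h,p) in J.items():
    for cs in (["scene"],["top"],["scene","top"]):
        pr=[(F[c],near(F[c],l,c,[*p,h*.6])) for c in cs]; pr=[q for q in pr if q[1] is not None]
        if pr: x,e=fit(pr,cyl(r,0,h),p); print(k,cs,x,round(e,3))
L=np.array([[x,y,z] for x in(-.0815,.0815) for y in (-.091,.091) for z in (.014,.020)])
for c in F:
    m=near(F[c],"lid_grip",c,[.534,.268,.02])
    if m is not None: print("lid",c,fit([(F[c],m)],L,[.534,.268,0],True))
a=cv2.resize(F["top"]["image"][165:245,270:370],(800,640)[:2],interpolation=cv2.INTER_CUBIC)[:,:]
a=cv2.resize(F["top"]["image"][140:242,265:400],(794,600),interpolation=cv2.INTER_CUBIC)
b=cv2.resize(F["scene"]["image"][110:206,225:353],(800,600),interpolation=cv2.INTER_CUBIC)
cv2.imwrite("pics/ct.png",a[:,:,::-1]);cv2.imwrite("pics/cs.png",b[:,:,::-1])
E
python3 s1.py
```

```text
green ['scene'] [0.5731 0.1023] 0.138
green ['top'] [0.5716 0.1049] 0.066
green ['scene', 'top'] [0.5719 0.1047] 0.113
yellow ['scene'] [ 0.563  -0.0061] 0.133
yellow ['top'] [ 0.5622 -0.0022] 0.097
yellow ['scene', 'top'] [ 0.5594 -0.0022] 0.121
white ['scene'] [0.4552 0.0075] 0.227
white ['top'] [0.4555 0.0125] 0.099
white ['scene', 'top'] [0.4548 0.0108] 0.181
yellow2 ['scene'] [0.4392 0.0932] 0.082
yellow2 ['top'] [0.4402 0.0987] 0.094
yellow2 ['scene', 'top'] [0.4401 0.0969] 0.115
lid scene (array([ 0.5357,  0.26  , -0.0656]), np.float64(0.01838509316770187))
lid top (array([ 0.5357,  0.2647, -0.0317]), np.float64(0.05495616992582608))
```

View pics/ct.png

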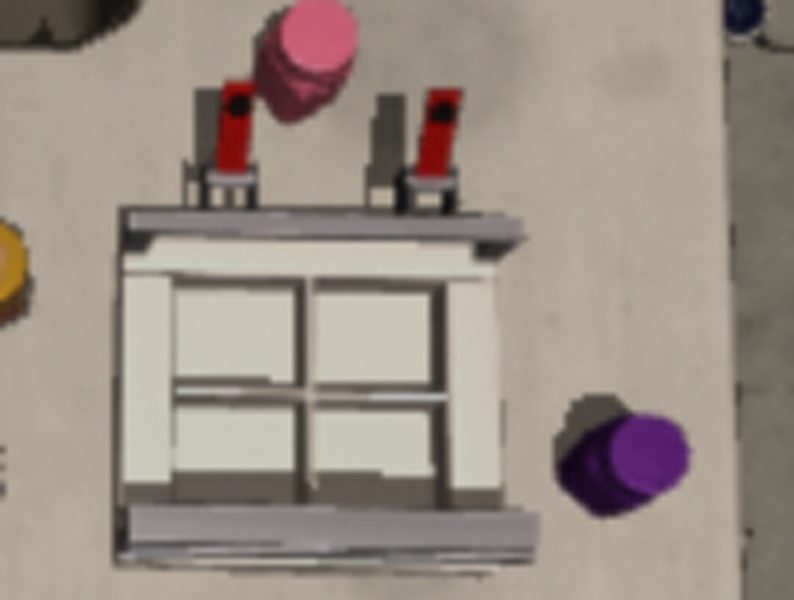

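View pics/cs.png

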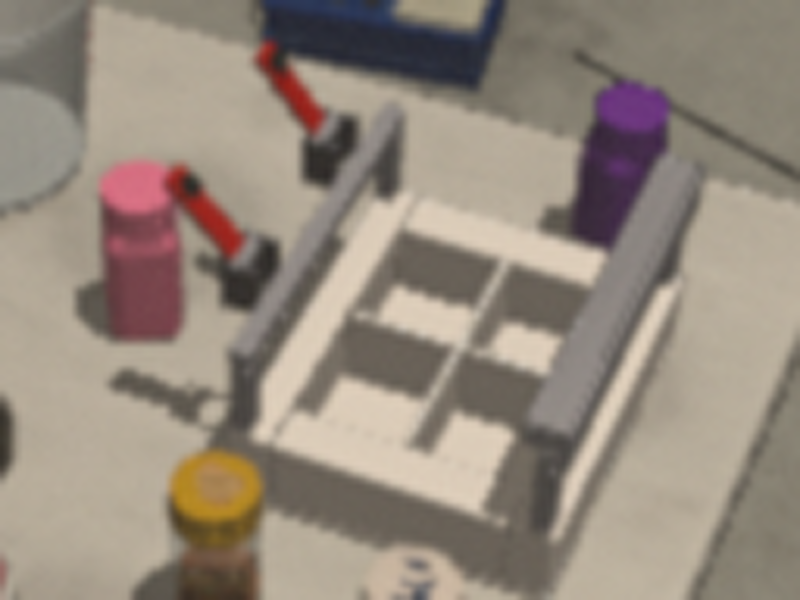

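Top crop: the divider cross is at (310,392), the far rail spans (130,212)-(523,243) and the lip's inner edge runs (130,507)-(538,514). Scene crop: far-rail ends are at (240,355) and (398,105), and the lip's inner corners at (530,430) and (665,160). Both clamps lean outward.

```bash
cat > s2.py <<'E'
from h import *
from scipy.optimize import least_squares
print(arm.grip_depth, [a for a in dir(arm) if a[0]!='_'])
F={c:imaging.grab_frame(c) for c in ["scene","top"]}
k=5.88
T=[((310,392),(.003,0,.055)),((130,212),(.088,.1,.111)),((523,220),(.088,-.1,.111)),((523,243),(.076,-.1,.111)),((130,507),(-.063,.1,.129)),((538,514),(-.063,-.1,.129)),
 ((175,390),(.003,.072,.055)),((447,396),(.003,-.072,.055)),((307,278),(.066,0,.055)),((235,180),(.102,.05,.127)),((430,182),(.102,-.05,.127))]
S=[((530,430),(-.063,.1,.129)),((665,160),(-.063,-.1,.129)),((240,355),(.088,.1,.111)),((398,105),(.088,-.1,.111)),((462,348),(.003,0,.055)),((503,262),(.003,-.072,.055))]
def res(x,sets):
    r=[]
    for f,L,o,k in sets:
        P=np.array([q[1] for q in L])@Rz(x[2]).T+[x[0],x[1],0]
        uv=np.array([q[0] for q in L])/k+o-.4
        r.append((proj(f,P)-uv).ravel())
    return np.concatenate(r)
st=(F["top"],T,np.array([265,140]),5.88); ss=(F["scene"],S,np.array([225,110]),6.25)
for s in ([st],[ss],[st,ss]):
    r=least_squares(res,[.512,-.17,0],args=(s,),loss="soft_l1"); print(r.x,np.round(res(r.x,s).reshape(-1,2),1).tolist())
E
python3 s2.py
```

```text
0.0187 ['Unreachable', 'grip_depth']
[ 0.4999 -0.1749  0.0004] [[0.2, 0.6], [-0.2, -0.2], [0.1, -0.2], [0.2, -0.2], [-0.2, -0.5], [0.1, -0.2], [-0.3, 0.5], [0.3, 0.5], [0.6, -0.0], [-0.7, -0.2], [0.0, 0.1]]
[ 0.4972 -0.1762 -0.0019] [[-0.0, -0.6], [0.4, -0.3], [-1.2, 0.1], [-1.2, 0.2], [0.4, 0.5], [1.7, -0.0]]
[ 0.4992 -0.1752  0.0014] [[0.2, 0.9], [-0.2, 0.1], [0.2, -0.1], [0.2, -0.0], [-0.1, -0.2], [0.2, 0.0], [-0.2, 0.7], [0.4, 0.6], [0.6, 0.2], [-0.7, 0.0], [0.1, 0.3], [-0.7, -0.6], [-0.4, -0.3], [-1.9, 0.2], [-2.0, 0.3], [-0.3, 0.5], [1.0, -0.0]]
```

Emit:
{"op": "drive_tool", "data": {
  "linear": [
    [0.444,-0.575,0],
    [0.444,-0.575,0],
    [0.444,-0.575,0],
    [0.444,-0.575,0],
    [0.444,-0.575,0],
    [0.444,-0.575,0],
    [0.444,-0.575,0],
    [0.444,-0.575,0],
    [0.444,-0.575,0],
    [0.444,-0.575,0],
    [0.444,-0.575,0],
    [0.444,-0.575,0]
  ],
  "twist": [0.384,0.384,0.384,0.384,0.384,0.384,0.384,0.384,0.384,0.384,0.384,0.384],
  "claw": 1
}}

```text
t: 3.7
eef_pos: [0.406, -0.0229, 0.2319]
ee_rot: [[1.0, 0.0, 0.002], [0.0, -1.0, -0.001], [0.002, 0.001, -1.0]]
contact_force: [0.9, -1.0, 0.2]
finger_gap: 0.998
grasp_force: 0.0
```

Emit:
{"op": "drive_tool", "data": {
  "linear": [
    [0.049,-0.035,0],
    [0.049,-0.035,0],
    [0.049,-0.035,0.04],
    [0.049,-0.035,0.08],
    [0.049,-0.035,0.12],
    [0.049,-0.035,0.16],
    [0.049,-0.035,0.174],
    [0.049,-0.035,0.174],
    [0.049,-0.035,0.174]
  ],
  "twist": [0,0,0,0,0,0,0,0,0]
}}

```text
t: 4.6
eef_pos: [0.4556, 0.0105, 0.0585]
ee_rot: [[1.0, 0.001, 0.001], [0.001, -1.0, -0.0], [0.001, 0.0, -1.0]]
contact_force: [1.2, 0.3, -0.0]
finger_gap: 1.002
grasp_force: 0.0
```

Emit:
{"op": "drive_tool", "data": {
  "linear": [
    [0,0,0],
    [0,0,0],
    [0,0,0],
    [0,0,0],
    [0,0,0],
    [0,0,0],
    [0,0,0],
    [0,0,0],
    [0,0,0]
  ],
  "twist": [0,0,0,0,0,0,0,0,0],
  "claw": 0
}}

```text
t: 5.5
eef_pos: [0.4568, 0.0103, 0.0596]
ee_rot: [[1.0, 0.001, 0.004], [0.001, -1.0, -0.001], [0.004, 0.001, -1.0]]
contact_force: [-1.7, 0.1, 13.3]
finger_gap: 0.583
grasp_force: 59.7
```

Emit:
{"op": "drive_tool", "data": {
  "linear": [
    [0,0,-0.04],
    [0,0,-0.08],
    [0,0,-0.12],
    [0,0,-0.16],
    [0.02,0.036,-0.16],
    [0.04,0.072,-0.16],
    [0.06,0.108,-0.16],
    [0.079,0.143,-0.16],
    [0.079,0.143,-0.16],
    [0.079,0.143,-0.16]
  ],
  "twist": [0,0,0,0,0,0,0,0,0,0]
}}

```text
t: 6.5
eef_pos: [0.5335, -0.1334, 0.2174]
ee_rot: [[1.0, -0.002, -0.0], [-0.002, -1.0, 0.001], [-0.0, -0.001, -1.0]]
contact_force: [0.3, 0.5, -0.5]
finger_gap: 0.583
grasp_force: 62.9
```

```bash
cat > s3.py <<'E'
import sys
from h import *
# usage: label r h x y  zfoot -> fit held jar
l,r,h,x,y,z0=sys.argv[1],*map(float,sys.argv[2:7])
for c in ["top","scene"]:
    f=imaging.grab_frame(c); m=near(f,l,c,[x,y,z0+h*.6],16)
    if m is None: print(c,"none"); continue
    print(c,m.sum(),fit([(f,m)],cyl(r,z0,z0+h),[x,y]))
    cv2.imwrite(f"pics/held_{l}_{c}.png",f["image"][:,:,::-1])
E
python3 s3.py jar_white_mid .0235 .098 .5345 -.133 .16
```

```text
top 105 (array([ 0.5178, -0.1162]), np.float64(0.7279792746113989))
scene 360 (array([ 0.5279, -0.1244]), np.float64(0.4209677419354839))
```

Emit:
{"op": "drive_tool", "data": {
  "linear": [
    [0,0,0.04],
    [0,0,0.08],
    [0,0,0.12],
    [0,0,0.14],
    [0,0,0.145],
    [0,0,0.15],
    [0,0,0.153],
    [0,0,0.153]
  ],
  "twist": [0,0,0,0,0,0,0,0]
}}

```text
t: 7.5
eef_pos: [0.5347, -0.1323, 0.0659]
ee_rot: [[1.0, 0.001, 0.002], [0.001, -1.0, -0.001], [0.002, 0.001, -1.0]]
contact_force: [-0.5, -0.4, 2.5]
finger_gap: 0.585
grasp_force: 63.7
```

Emit:
{"op": "drive_tool", "data": {
  "linear": [
    [0,0,0],
    [0,0,0],
    [0,0,0],
    [0,0,0],
    [0,0,-0.03],
    [0,0,-0.07],
    [0,0,-0.11],
    [0,0,-0.15],
    [0,0,-0.15]
  ],
  "twist": [0,0,0,0,0,0,0,0,0],
  "claw": 0.75
}}

```text
t: 8.4
eef_pos: [0.5375, -0.1326, 0.22]
ee_rot: [[1.0, 0.001, 0.009], [0.001, -1.0, -0.003], [0.009, 0.003, -1.0]]
contact_force: [0.6, 0.3, -0.5]
finger_gap: 0.752
grasp_force: 0.0
```

Emit:
{"op": "drive_tool", "data": {
  "linear": [
    [0,-0.05,0],
    [0,-0.1,0],
    [0.01,-0.13,0],
    [0.027,-0.13,0],
    [0.027,-0.13,0.0],
    [0.027,-0.13,0.04],
    [0.027,-0.13,0.08],
    [0.027,-0.13,0.12],
    [0.027,-0.13,0.155],
    [0.027,-0.13,0.155],
    [0.027,-0.13,0.155]
  ],
  "twist": [0,0,0,0,0,0,0,0,0,0,0],
  "claw": 1
}}

```text
t: 9.5
eef_pos: [0.5599, -0.0028, 0.0592]
ee_rot: [[1.0, 0.0, -0.002], [0.0, -1.0, 0.0], [-0.002, -0.0, -1.0]]
contact_force: [1.3, 0.3, 0.5]
finger_gap: 0.997
grasp_force: 0.0
```

```bash
python3 s3.py jar_white_mid .0235 .098 .5345 -.133 .006
```

```text
top none
scene 348 (array([ 0.5357, -0.1412]), np.float64(0.2907949790794979))
```

Emit:
{"op": "drive_tool", "data": {
  "linear": [
    [0,0,0],
    [0,0,0],
    [0,0,0],
    [0,0,0],
    [0,0,0],
    [0,0,0],
    [0,0,0],
    [0,0,0]
  ],
  "twist": [0,0,0,0,0,0,0,0],
  "claw": 0
}}

```text
t: 10.5
eef_pos: [0.5616, -0.0027, 0.0606]
ee_rot: [[1.0, 0.001, 0.002], [0.001, -1.0, -0.001], [0.002, 0.001, -1.0]]
contact_force: [-1.9, -0.9, 7.1]
finger_gap: 0.532
grasp_force: 60.3
```

Emit:
{"op": "drive_tool", "data": {
  "linear": [
    [0,0,-0.04],
    [0,0,-0.08],
    [0,0,-0.12],
    [0,0,-0.16],
    [-0.005,0.045,-0.16],
    [-0.01,0.09,-0.16],
    [-0.015,0.135,-0.16],
    [-0.02,0.18,-0.16],
    [-0.027,0.214,-0.16],
    [-0.027,0.214,-0.16],
    [-0.027,0.214,-0.16]
  ],
  "twist": [0,0,0,0,0,0,0,0,0,0,0]
}}

```text
t: 11.6
eef_pos: [0.533, -0.2175, 0.2189]
ee_rot: [[1.0, -0.002, -0.001], [-0.002, -1.0, 0.001], [-0.001, -0.001, -1.0]]
contact_force: [-0.7, 0.9, -0.9]
finger_gap: 0.531
grasp_force: 62.3
```

Emit:
{"op": "drive_tool", "data": {
  "linear": [
    [0,0,0.04],
    [0,0,0.08],
    [0,0,0.12],
    [0,0,0.14],
    [0,0,0.145],
    [0,0,0.15],
    [0,0,0.153],
    [0,0,0.153]
  ],
  "twist": [0,0,0,0,0,0,0,0]
}}

```text
t: 12.4
eef_pos: [0.5347, -0.2165, 0.0673]
ee_rot: [[1.0, 0.001, 0.002], [0.001, -1.0, -0.001], [0.002, 0.001, -1.0]]
contact_force: [-0.2, -1.1, -1.3]
finger_gap: 0.53
grasp_force: 62.3
```

Emit:
{"op": "drive_tool", "data": {
  "linear": [
    [0,0,0],
    [0,0,0],
    [0,0,0],
    [0,0,0],
    [0,0,-0.03],
    [0,0,-0.07],
    [0,0,-0.11],
    [0,0,-0.16],
    [0,0,-0.16]
  ],
  "twist": [0,0,0,0,0,0,0,0,0],
  "claw": 0.75
}}

```text
t: 13.3
eef_pos: [0.5383, -0.2172, 0.2336]
ee_rot: [[1.0, 0.001, 0.011], [0.001, -1.0, -0.005], [0.011, 0.005, -1.0]]
contact_force: [1.2, -0.5, 0.4]
finger_gap: 0.75
grasp_force: 0.0
```

Emit:
{"op": "drive_tool", "data": {
  "linear": [
    [-0.013,-0.045,0],
    [-0.026,-0.09,0],
    [-0.039,-0.135,0],
    [-0.052,-0.18,0],
    [-0.065,-0.225,0],
    [-0.08,-0.27,0],
    [-0.094,-0.3145,0],
    [-0.094,-0.3145,0],
    [-0.094,-0.3145,0]
  ],
  "twist": [0,0,0,0,0,0,0,0,0],
  "claw": 1
}}

```text
t: 14.2
eef_pos: [0.4392, 0.0989, 0.2263]
ee_rot: [[1.0, 0.004, 0.001], [0.004, -1.0, -0.001], [0.001, 0.001, -1.0]]
contact_force: [0.4, -0.2, -0.7]
finger_gap: 1.003
grasp_force: 0.0
```

```bash
python3 - <<'E'
from h import *
f=imaging.grab_frame("top"); cv2.imwrite("pics/t2.png",cv2.resize(f["image"][140:242,200:400],(800,408),interpolation=cv2.INTER_CUBIC)[:,:,::-1])
f=imaging.grab_frame("scene"); cv2.imwrite("pics/s2.png",cv2.resize(f["image"][90:270,180:420],(800,600),interpolation=cv2.INTER_CUBIC)[:,:,::-1])
E
```

```text
(no output)
```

View pics/s2.png

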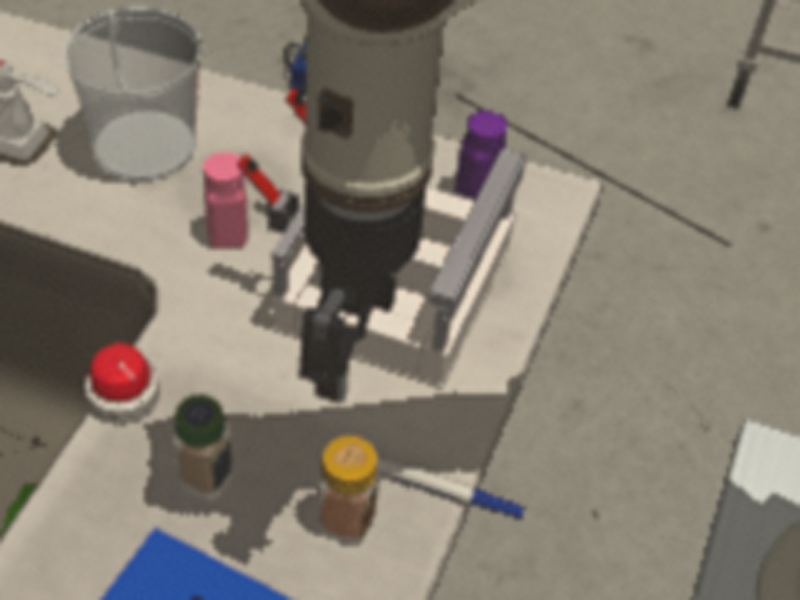

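The arm hides the caddy in this view. Yellow2 (350,490) and green (203,445) are untouched, so I'll carry on.

Emit:
{"op": "drive_tool", "data": {
  "linear": [
    [0,0,0.04],
    [0,0,0.08],
    [0,0,0.12],
    [0,0,0.15],
    [0,0,0.166],
    [0,0,0.166],
    [0,0,0.166]
  ],
  "twist": [0,0,0,0,0,0,0]
}}

```text
t: 15.0
eef_pos: [0.4398, 0.0971, 0.0602]
ee_rot: [[1.0, -0.001, -0.001], [-0.001, -1.0, 0.0], [-0.001, -0.0, -1.0]]
contact_force: [-0.4, 0.3, 0.3]
finger_gap: 0.998
grasp_force: 0.0
```

Emit:
{"op": "drive_tool", "data": {
  "linear": [
    [0,0,0],
    [0,0,0],
    [0,0,0],
    [0,0,0],
    [0,0,0],
    [0,0,0],
    [0,0,0],
    [0,0,0]
  ],
  "twist": [0,0,0,0,0,0,0,0],
  "claw": 0
}}

```text
t: 15.8
eef_pos: [0.4405, 0.0974, 0.0613]
ee_rot: [[1.0, 0.0, 0.002], [0.0, -1.0, -0.001], [0.002, 0.001, -1.0]]
contact_force: [-0.2, -1.6, 6.6]
finger_gap: 0.503
grasp_force: 59.8
```

```bash
python3 - <<'E'
from h import *
f=imaging.grab_frame("scene"); cv2.imwrite("pics/s3.png",cv2.resize(f["image"][160:280,220:380],(800,600),interpolation=cv2.INTER_CUBIC)[:,:,::-1])
E
```

```text
(no output)
```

View pics/s3.png

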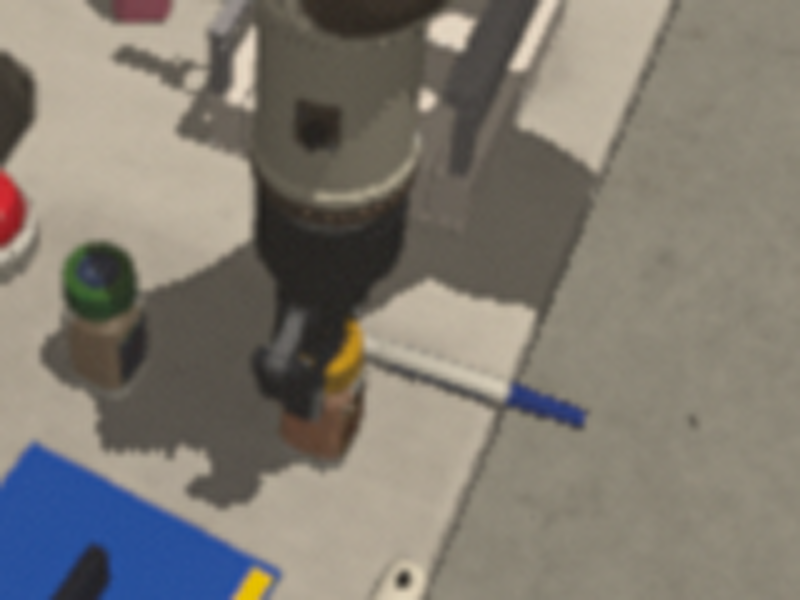

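```bash
python3 - <<'E'
from h import *
f=imaging.grab_frame("scene")
print(ray(f,(350/3.333+180-.4,454/3.333+90-.4),.1), "green",ray(f,(200/3.333+180-.4,412/3.333+90-.4),.099))
print(proj(f,[.4405,.097,.1])); 
f=imaging.grab_frame("top"); im=f["image"].astype(int)
# cap centroids from first top view in 768 px
for n,u in dict(y2=(343,335),g=(341,271),w=(385,328),y=(393,276)).items(): print(n,ray(f,np.array(u)/1.5,.1))
E
```

```text
[0.4417 0.0887 0.1   ] green [0.5718 0.1003 0.099 ]
[[283.8473 228.3053]]
y2 [0.4417 0.0943 0.1   ]
g [0.5706 0.1026 0.1   ]
w [0.4574 0.0116 0.1   ]
y [ 0.5625 -0.0022  0.1   ]
```

Emit:
{"op": "drive_tool", "data": {
  "linear": [
    [0,0,-0.04],
    [0,0,-0.08],
    [0,0,-0.12],
    [0,0,-0.16],
    [0.005,0.045,-0.16],
    [0.01,0.09,-0.16],
    [0.015,0.135,-0.16],
    [0.02,0.18,-0.16],
    [0.028,0.22,-0.16],
    [0.028,0.23,-0.16],
    [0.028,0.23,-0.16]
  ],
  "twist": [0,0,0,0,0,0,0,0,0,0,0]
}}

```text
t: 17.05
eef_pos: [0.4673, -0.1339, 0.2202]
ee_rot: [[1.0, -0.003, -0.0], [-0.003, -1.0, 0.0], [-0.0, -0.0, -1.0]]
contact_force: [0.4, 1.1, -1.7]
finger_gap: 0.499
grasp_force: 61.3
```

```bash
python3 - <<'E'
from h import *
f=imaging.grab_frame("scene"); a=cv2.resize(f["image"][60:210,225:425],(800,600),interpolation=cv2.INTER_CUBIC)
cv2.imwrite("pics/s4.png",a[:,:,::-1])
print(proj(f,[.469,-.133,.15])*1)
E
```

```text
[[305.6289 156.2456]]
```

View pics/s4.png

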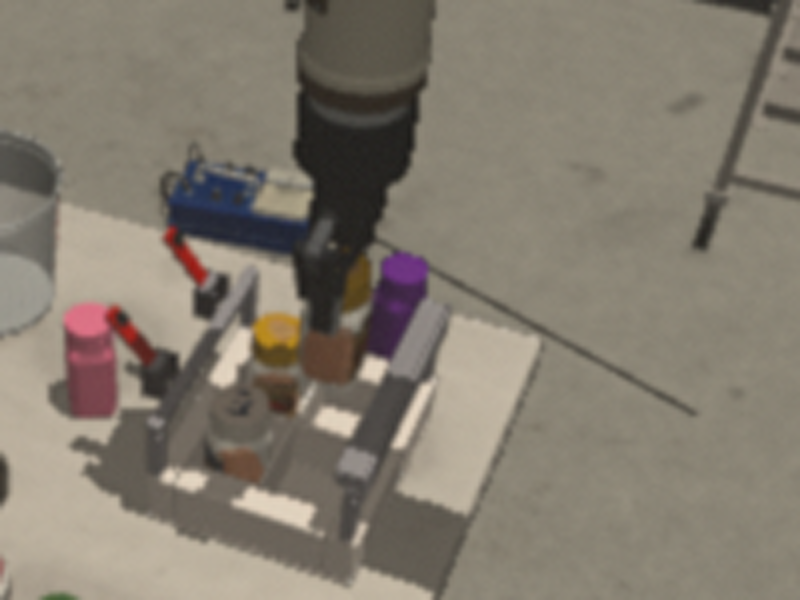

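White (240,430) and yellow (275,360) stand in the far compartments, and the held yellow2 hangs upright. Lowering it now.

Emit:
{"op": "drive_tool", "data": {
  "linear": [
    [0,0,0.04],
    [0,0,0.08],
    [0,0,0.12],
    [0,0,0.14],
    [0,0,0.145],
    [0,0,0.15],
    [0,0,0.153],
    [0,0,0.153]
  ],
  "twist": [0,0,0,0,0,0,0,0]
}}

```text
t: 17.9
eef_pos: [0.4685, -0.132, 0.0682]
ee_rot: [[1.0, 0.001, 0.002], [0.001, -1.0, -0.001], [0.002, 0.001, -1.0]]
contact_force: [-0.9, -0.3, -1.2]
finger_gap: 0.502
grasp_force: 61.3
```

Emit:
{"op": "drive_tool", "data": {
  "linear": [
    [0,0,0],
    [0,0,0],
    [0,0,0],
    [0,0,0],
    [0,0,-0.03],
    [0,0,-0.07],
    [0,0,-0.11],
    [0,0,-0.16],
    [0,0,-0.16]
  ],
  "twist": [0,0,0,0,0,0,0,0,0],
  "claw": 0.7
}}

```text
t: 18.8
eef_pos: [0.472, -0.1325, 0.2335]
ee_rot: [[1.0, 0.001, 0.01], [0.001, -1.0, -0.004], [0.01, 0.004, -1.0]]
contact_force: [1.3, 0.1, -0.1]
finger_gap: 0.7
grasp_force: 0.0
```

Emit:
{"op": "drive_tool", "data": {
  "linear": [
    [0.018,-0.045,0],
    [0.036,-0.09,0],
    [0.054,-0.135,0],
    [0.072,-0.18,0],
    [0.09,-0.22,0],
    [0.102,-0.236,0],
    [0.102,-0.236,0.0],
    [0.102,-0.236,0.05],
    [0.102,-0.236,0.1],
    [0.102,-0.236,0.14],
    [0.102,-0.236,0.167],
    [0.102,-0.236,0.167]
  ],
  "twist": [0,0,0,0,0,0,0,0,0,0,0,0],
  "claw": 1
}}

```text
t: 20.0
eef_pos: [0.5657, 0.1013, 0.0562]
ee_rot: [[1.0, -0.001, -0.008], [-0.001, -1.0, -0.002], [-0.008, 0.002, -1.0]]
contact_force: [-1.0, -0.5, 0.3]
finger_gap: 0.995
grasp_force: 0.0
```

Emit:
{"op": "drive_tool", "data": {
  "linear": [
    [0,0,0],
    [0,0,0],
    [0,0,0],
    [0,0,0],
    [0,0,0],
    [0,0,0],
    [0,0,0],
    [0,0,0]
  ],
  "twist": [0,0,0,0,0,0,0,0],
  "claw": 0
}}

```text
t: 20.8
eef_pos: [0.5711, 0.1042, 0.0625]
ee_rot: [[1.0, 0.001, 0.004], [0.001, -1.0, -0.0], [0.004, 0.0, -1.0]]
contact_force: [-1.1, -0.0, 7.0]
finger_gap: 0.472
grasp_force: 60.2
```

Emit:
{"op": "drive_tool", "data": {
  "linear": [
    [0,0,-0.04],
    [0,0,-0.08],
    [0,0,-0.12],
    [0,0,-0.16],
    [-0.013,0.041,-0.16],
    [-0.026,0.082,-0.16],
    [-0.039,0.123,-0.16],
    [-0.052,0.164,-0.16],
    [-0.065,0.205,-0.16],
    [-0.078,0.246,-0.16],
    [-0.091,0.287,-0.16],
    [-0.102,0.321,-0.16]
  ],
  "twist": [0,0,0,0,0,0,0,0,0,0,0,0]
}}

```text
t: 22.0
eef_pos: [0.4667, -0.2198, 0.2212]
ee_rot: [[1.0, -0.001, 0.001], [-0.001, -1.0, -0.002], [0.001, 0.002, -1.0]]
contact_force: [1.3, -0.3, -1.2]
finger_gap: 0.471
grasp_force: 61.1
```

Emit:
{"op": "drive_tool", "data": {
  "linear": [
    [0,0,0],
    [0,0,0],
    [0,0,0.04],
    [0,0,0.08],
    [0,0,0.12],
    [0,0,0.14],
    [0,0,0.145],
    [0,0,0.15],
    [0,0,0.153],
    [0,0,0.153]
  ],
  "twist": [0,0,0,0,0,0,0,0,0,0]
}}

```text
t: 23.0
eef_pos: [0.4693, -0.217, 0.0687]
ee_rot: [[1.0, 0.002, 0.003], [0.002, -1.0, -0.001], [0.003, 0.001, -1.0]]
contact_force: [-0.3, -0.5, -0.3]
finger_gap: 0.474
grasp_force: 61.3
```

Release it, retreat toward the lid, staying clear of the caddy, and look.

Emit:
{"op": "drive_tool", "data": {
  "linear": [
    [0,0,0],
    [0,0,0],
    [0,0,0],
    [0,0,0],
    [0,0,-0.03],
    [0,0,-0.07],
    [0,0,-0.11],
    [0,0,-0.17],
    [0,0,-0.17]
  ],
  "twist": [0,0,0,0,0,0,0,0,0],
  "claw": 0.7
}}

```text
t: 23.9
eef_pos: [0.471, -0.2177, 0.2427]
ee_rot: [[1.0, 0.001, 0.008], [0.001, -1.0, -0.004], [0.008, 0.004, -1.0]]
contact_force: [0.9, -0.3, -0.5]
finger_gap: 0.7
grasp_force: 0.0
```

Emit:
{"op": "drive_tool", "data": {
  "linear": [
    [0,-0.05,0],
    [0,-0.1,0],
    [0,-0.15,0],
    [0,-0.2,0],
    [0,-0.25,0],
    [0,-0.3,0],
    [0,-0.35,0],
    [0,-0.35,0],
    [0,-0.35,0]
  ],
  "twist": [0,0,0,0,0,0,0,0,0],
  "claw": 1
}}

```text
t: 24.8
eef_pos: [0.4668, 0.1346, 0.237]
ee_rot: [[1.0, 0.005, -0.0], [0.005, -1.0, 0.0], [-0.0, -0.0, -1.0]]
contact_force: [-0.6, -1.1, 0.1]
finger_gap: 0.999
grasp_force: 0.0
```

```bash
cat > s5.py <<'E'
from h import *
F={c:imaging.grab_frame(c) for c in ["scene","top"]}
L=np.array([[x,y,z] for x in(-.0815,.0815) for y in (-.091,.091) for z in (.014,.020)])
B=np.array([[x,y,z] for x in(-.006,.006) for y in (-.04,.04) for z in (.030,.056)])
for c in F:
    m=near(F[c],"lid_grip",c,[.534,.268,.02],40)
    if m is not None: print("lid",c,m.sum(),fit([(F[c],m)],L,[.534,.265,-.04],True))
    # black bar inside lid
    P=L@Rz(-.04).T*.75+[.535,.263,0.01]; h=hullmask(F[c],P)
    bm=h&(F[c]["image"].max(2)<60); print(bm.sum(),fit([(F[c],bm)],B,[.534,.265,-.04],True))
    hsv=cv2.cvtColor(F[c]["image"],cv2.COLOR_RGB2HSV); blue=((hsv[...,0]>100)&(hsv[...,0]<130)&(hsv[...,1]>120)&(hsv[...,2]>60))|((hsv[...,0]>22)&(hsv[...,0]<35)&(hsv[...,1]>150)&(hsv[...,2]>100))|bm
    blue&=hullmask(F[c],L*1.3+[.535,.263,0]); n,lab,st,_=cv2.connectedComponentsWithStats(blue.astype(np.uint8)); blue=lab==1+st[1:,4].argmax()
    print("blue",blue.sum(),fit([(F[c],blue)],L,[.534,.265,-.04],True))
a=cv2.resize(F["top"]["image"][150:242,130:380],(800,294),interpolation=cv2.INTER_CUBIC)
b=cv2.resize(F["scene"]["image"][100:325,175:375],(267,300),interpolation=cv2.INTER_CUBIC)
b=cv2.resize(F["scene"]["image"][110:206,215:375],(500,300),interpolation=cv2.INTER_CUBIC)
d=cv2.resize(F["scene"]["image"][230:330,175:275],(300,300),interpolation=cv2.INTER_CUBIC)
cv2.imwrite("pics/p5.png",np.vstack([a,np.hstack([b,d])])[:,:,::-1])
E
python3 s5.py
```

```text
lid scene 4041 (array([ 0.512 ,  0.2726, -0.0918]), np.float64(0.026792179580014452))
183 (array([ 0.534,  0.265, -0.04 ]), np.float64(1.0))
blue 3461 (array([ 0.5275,  0.271 , -0.1059]), np.float64(0.1599707815924032))
lid top 1077 (array([ 0.5071,  0.3055, -0.244 ]), np.float64(0.6382264024185422))
67 (array([0.5162, 0.2899, 0.0077]), np.float64(0.8258706467661692))
blue 1012 (array([0.5118, 0.2872, 0.0156]), np.float64(0.6605937921727396))
```

View pics/p5.png

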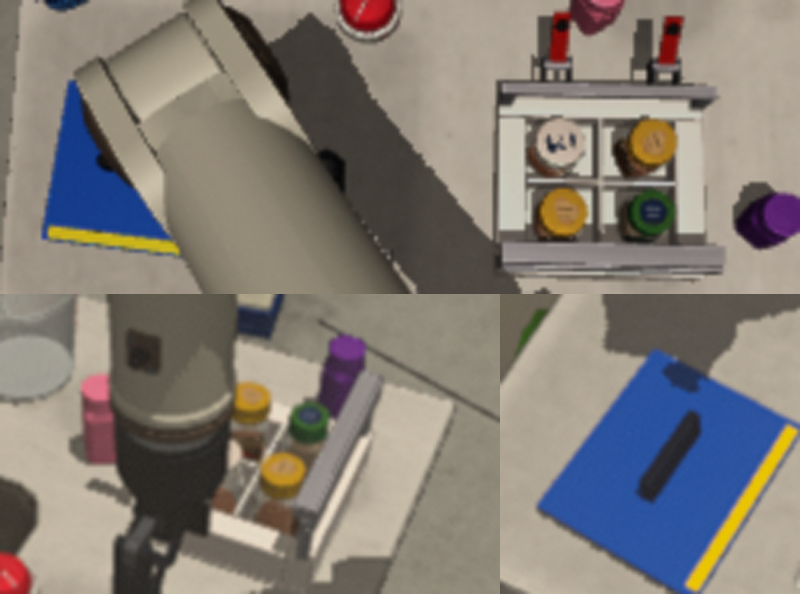

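All four jars stand one to a compartment (white (558,140), yellow (650,140), yellow2 (562,212), green (650,212)). The lid has been knocked aside, so I'll clear the view and remeasure it.

Emit:
{"op": "drive_tool", "data": {
  "linear": [
    [0,0.05,0],
    [0,0.1,0],
    [0,0.15,0],
    [0,0.15,0],
    [0,0.15,0]
  ],
  "twist": [0,0,0,0,0]
}}

```text
t: 25.5
eef_pos: [0.4673, -0.0202, 0.2371]
ee_rot: [[1.0, -0.006, -0.0], [-0.006, -1.0, -0.0], [-0.0, 0.0, -1.0]]
contact_force: [-0.2, 0.4, 0.2]
finger_gap: 0.998
grasp_force: 0.0
```

```bash
cat > s6.py <<'E'
from h import *
F={c:imaging.grab_frame(c) for c in ["scene","top"]}
L=np.array([[x,y,z] for x in(-.0815,.0815) for y in (-.091,.091) for z in (.014,.020)])
B=np.array([[x,y,z] for x in(-.006,.006) for y in (-.04,.04) for z in (.020,.056)])
al=[];ab=[]
for c in F:
    f=F[c]; m=near(f,"lid_grip",c,[.512,.272,.02],40)
    if m is None: print(c,"none"); continue
    print("lid",c,m.sum(),fit([(f,m)],L,[.512,.27,-.09],True)); al.append((f,m))
    g=f["image"].astype(int); h=hullmask(f,L@Rz(-.09).T*.7+[.512,.27,.01])
    bm=h&(g[...,2]<90)&(g[...,2]-g[...,0]<45); 
    print("bar",bm.sum(),fit([(f,bm)],B,[.512,.27,-.09],True)); ab.append((f,bm))
print("both",fit(al,L,[.512,.27,-.09],True),fit(ab,B,[.512,.27,-.09],True))
E
python3 s6.py
```

```text
lid scene 3992 (array([ 0.512 ,  0.2718, -0.1157]), np.float64(0.03876715627257399))
bar 225 (array([ 0.5125,  0.2713, -0.0657]), np.float64(0.27419354838709675))
lid top 2889 (array([ 0.5111,  0.2773, -0.1057]), np.float64(0.03412512546002011))
bar 128 (array([ 0.5134,  0.2779, -0.1318]), np.float64(0.23809523809523814))
both (array([ 0.5119,  0.2741, -0.1252]), np.float64(0.04567811158798285)) (array([ 0.5126,  0.2745, -0.0742]), np.float64(0.2639946597469021))
```

```bash
python3 - <<'E'
from h import *
f=imaging.grab_frame("top"); g=imaging.grab_frame("scene")
for n,u,t in [("w",(558,139),(.5347,-.1325)),("y",(653,141),(.5347,-.2165)),("y2",(563,211),(.4685,-.1325)),("g",(652,211),(.469,-.217))]:
    print(n,ray(f,np.array(u)/3.2+[130,150]-.35,.105)[:2]-t)
for n,u,t in [("y",(251,396-294),(.5347,-.2165)),("y2",(285,470-294),(.4685,-.1325)),("g",(309,417-294),(.469,-.217))]:
    print(n,ray(g,np.array(u)/3.125+[215,110]-.35,.105)[:2]-t)
E
```

```text
w [0.0018 0.0045]
y [0.0017 0.0003]
y2 [ 0.0006 -0.0001]
g [0.0019 0.0025]
y [ 0.0006 -0.0059]
y2 [-0.0021 -0.0056]
g [ 0.0013 -0.0003]
```

Emit:
{"op": "drive_tool", "data": {
  "linear": [
    [0.007,-0.045,0],
    [0.014,-0.09,0],
    [0.021,-0.135,0],
    [0.028,-0.18,0],
    [0.035,-0.225,0],
    [0.042,-0.27,0],
    [0.044,-0.296,0],
    [0.044,-0.296,0.05],
    [0.044,-0.296,0.1],
    [0.044,-0.296,0.15],
    [0.044,-0.296,0.15],
    [0.044,-0.296,0.15]
  ],
  "twist": [0,0,0.107,0.107,0.107,0.107,0.107,0.107,0.107,0.107,0.107,0.107]
}}

```text
t: 27.0
eef_pos: [0.5104, 0.2803, 0.0875]
ee_rot: [[0.995, -0.104, -0.002], [-0.104, -0.995, -0.0], [-0.002, 0.001, -1.0]]
contact_force: [0.4, 0.6, 0.7]
finger_gap: 1.0
grasp_force: 0.0
```

```bash
python3 - <<'E'
from h import *
f=imaging.grab_frame("scene"); print(monitor.get_state()["eef_pos"])
b=cv2.resize(f["image"][195:315,160:320],(800,600),interpolation=cv2.INTER_CUBIC)
cv2.imwrite("pics/p7.png",b[:,:,::-1])
for y in (-.0425,.0425): print((proj(f,np.array([[0,y,.013]])@Rz(-.107).T+monitor.get_state()["eef_pos"])-[160,195])*5)
E
```

```text
[0.5119 0.2811 0.0893]
[[387.01   332.2941]]
[[289.3848 468.122 ]]
```

View pics/p7.png

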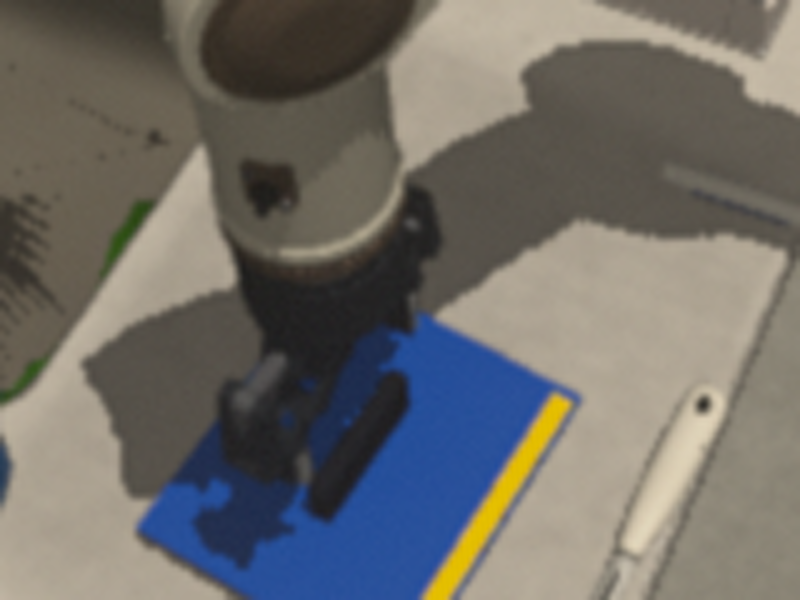

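Emit:
{"op": "drive_tool", "data": {
  "linear": [
    [0,0.0056,0],
    [0,0.0056,0.02],
    [0,0.0056,0.035],
    [0,0.0056,0.042],
    [0,0.0056,0.048],
    [0,0.0056,0.053],
    [0,0.0056,0.053]
  ],
  "twist": [0,0,0,0,0,0,0]
}}

```text
t: 27.75
eef_pos: [0.5105, 0.2734, 0.0339]
ee_rot: [[0.994, -0.106, -0.001], [-0.106, -0.994, -0.0], [-0.001, 0.0, -1.0]]
contact_force: [-0.6, 0.2, -0.3]
finger_gap: 1.001
grasp_force: 0.0
```

Emit:
{"op": "drive_tool", "data": {
  "linear": [
    [0,-0.001,0.006],
    [0,-0.001,0.012],
    [0,-0.001,0.017],
    [0,-0.001,0.017],
    [0,-0.001,0.017]
  ],
  "twist": [0,0,0,0,0]
}}

```text
t: 28.25
eef_pos: [0.5107, 0.2744, 0.0171]
ee_rot: [[0.994, -0.106, -0.0], [-0.106, -0.994, -0.0], [-0.0, 0.0, -1.0]]
contact_force: [0.1, 0.4, -0.0]
finger_gap: 1.0
grasp_force: 0.0
```

No contact at this depth, so I'll close on the ends of the bar.

Emit:
{"op": "drive_tool", "data": {
  "linear": [
    [0,0,0],
    [0,0,0],
    [0,0,0],
    [0,0,0],
    [0,0,0],
    [0,0,0]
  ],
  "twist": [0,0,0,0,0,0],
  "claw": 0
}}

```text
t: 28.85
eef_pos: [0.5111, 0.2746, 0.0179]
ee_rot: [[0.994, -0.106, 0.001], [-0.106, -0.994, 0.0], [0.001, -0.0, -1.0]]
contact_force: [-0.9, 0.1, 5.1]
finger_gap: 0.924
grasp_force: 73.6
```

Emit:
{"op": "drive_tool", "data": {
  "linear": [
    [0,0,-0.02],
    [0,0,-0.06],
    [0,0,-0.1],
    [0,0,-0.14],
    [0,0,-0.18],
    [0,0,-0.18],
    [0,0,-0.18]
  ],
  "twist": [0,0,0,0,0,0,0]
}}

```text
t: 29.55
eef_pos: [0.5113, 0.2742, 0.1978]
ee_rot: [[0.994, -0.106, 0.002], [-0.106, -0.994, 0.0], [0.002, -0.0, -1.0]]
contact_force: [-0.4, -0.5, -3.0]
finger_gap: 0.922
grasp_force: 74.4
```

```bash
python3 -c "
from h import *
s=monitor.get_state(); print(s['eef_pos'],s['joint_pos'],s['contact_force'],s['moment'],s['finger_gap'])"
```

```text
[0.5113 0.2742 0.1978] [-0.1138  0.4307 -0.5448  1.7626  0.258   1.0182 -2.4317] [-0.3856 -0.4709 -3.0205] [-0.0247  0.0686 -0.0139] 0.921963169724726
```

Emit:
{"op": "drive_tool", "data": {
  "linear": [
    [-0.002,0.045,0],
    [-0.004,0.09,0],
    [-0.006,0.135,0],
    [-0.008,0.18,0],
    [-0.01,0.225,0],
    [-0.012,0.27,0],
    [-0.014,0.315,0],
    [-0.016,0.36,0],
    [-0.018,0.405,0],
    [-0.02,0.45,0],
    [-0.021,0.495,0],
    [-0.022,0.54,0]
  ],
  "twist": [0,0,-0.14,-0.28,-0.42,-0.56,-0.7,-0.84,-0.98,-1.12,-1.26,-1.4]
}}

```text
t: 30.75
eef_pos: [0.4324, -0.2433, 0.1952]
ee_rot: [[0.352, 0.936, -0.003], [0.936, -0.352, 0.002], [0.001, -0.004, -1.0]]
contact_force: [1.4, -0.7, -2.4]
finger_gap: 0.921
grasp_force: 74.5
```

```bash
python3 -c "
from h import *
s=monitor.get_state(); print(s['eef_pos'],s['joint_pos'],np.arctan2(s['ee_rot'][1][0],s['ee_rot'][0][0]),s['finger_gap'])"
```

```text
[ 0.4324 -0.2433  0.1952] [ 0.9229  0.2831 -0.5388  1.9602  0.1765  0.9478 -0.0625] 1.2107156069155047 0.9205517962276568
```

Emit:
{"op": "drive_tool", "data": {
  "linear": [
    [0,0,0],
    [0,0,0],
    [0,0,0]
  ],
  "twist": [0,0,0]
}}

```text
t: 31.05
eef_pos: [0.4337, -0.2409, 0.1959]
ee_rot: [[0.358, 0.934, -0.002], [0.934, -0.358, 0.002], [0.001, -0.003, -1.0]]
contact_force: [0.0, 1.1, -2.5]
finger_gap: 0.921
grasp_force: 74.5
```

Emit:
{"op": "drive_tool", "data": {
  "linear": [
    [-0.04,0.01,0],
    [-0.083,0.021,0],
    [-0.083,0.021,0],
    [-0.083,0.021,0.02],
    [-0.083,0.021,0.036],
    [-0.083,0.021,0.042],
    [-0.083,0.021,0.042],
    [-0.083,0.021,0.042]
  ],
  "twist": [-0.14,-0.28,-0.366,-0.366,-0.366,-0.366,-0.366,-0.366]
}}

```text
t: 31.85
eef_pos: [0.4251, -0.3267, 0.1557]
ee_rot: [[-0.001, 1.0, 0.001], [1.0, 0.001, -0.0], [-0.0, 0.001, -1.0]]
contact_force: [0.6, -0.8, -1.7]
finger_gap: 0.925
grasp_force: 74.6
```

```bash
python3 - <<'E'
from h import *
f=imaging.grab_frame("scene"); g=imaging.grab_frame("top")
a=cv2.resize(f["image"][60:240,240:440],(444,400)); b=cv2.resize(g["image"][150:280,280:430],(400,346))
b=cv2.copyMakeBorder(b,0,54,0,0,cv2.BORDER_CONSTANT); cv2.imwrite("pics/p8.png",np.hstack([a,b[:,:350]])[:,:,::-1])
E
```

```text
(no output)
```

View pics/p8.png

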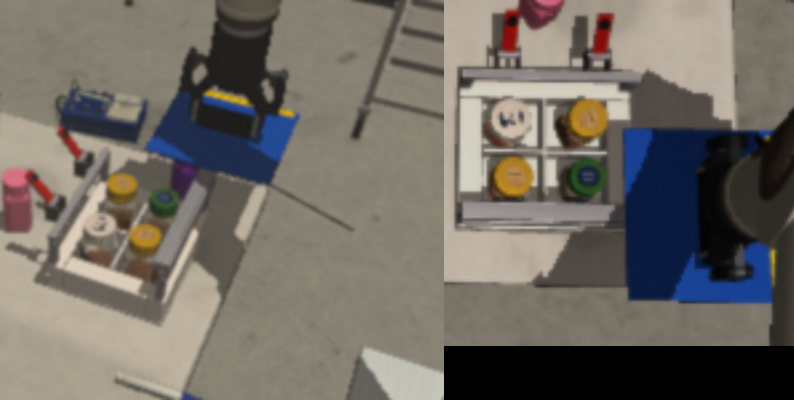

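```bash
python3 - <<'E'
from h import *
g=imaging.grab_frame("top")
for n,u,z in [("lipend",(614,205),.129),("lid far TL",(625,129),.152),("lid far BL",(628,299),.152),("rail end",(640,75),.111)]:
    print(n,ray(g,(np.array(u)-[444,0])/2.667+[280,150]-.3,z))
s=monitor.get_state(); print(s["eef_pos"],s["contact_force"])
E
```

```text
lipend [ 0.4368 -0.2385  0.129 ]
lid far TL [ 0.5163 -0.2468  0.152 ]
lid far BL [ 0.337  -0.2467  0.152 ]
rail end [ 0.5847 -0.2735  0.111 ]
[ 0.425  -0.3275  0.1562] [-0.065  -0.2307 -2.5321]
```

The lid's far edge (y ≈ -0.247) lies over the shaded end of the lip, as intended. I'll press it down to pivot the lid in the grip.

Emit:
{"op": "drive_tool", "data": {
  "linear": [
    [0,0,0.003],
    [0,0,0.006],
    [0,0,0.009],
    [0,0,0.009]
  ],
  "twist": [0,0,0,0]
}}

```text
t: 32.4
eef_pos: [0.4243, -0.3277, 0.1464]
ee_rot: [[0.001, 1.0, -0.0], [1.0, -0.001, -0.0], [-0.0, -0.0, -1.0]]
contact_force: [-0.7, 0.2, 2.1]
finger_gap: 0.92
grasp_force: 75.2
```

Emit:
{"op": "drive_tool", "data": {
  "linear": [
    [0,0,0.002],
    [0,0,0.004],
    [0,0,0.004]
  ],
  "twist": [0,0,0]
}}

```text
t: 32.7
eef_pos: [0.4244, -0.3295, 0.1437]
ee_rot: [[0.001, 1.0, 0.001], [1.0, -0.001, -0.003], [-0.003, 0.001, -1.0]]
contact_force: [-4.1, -2.9, 9.0]
finger_gap: 0.919
grasp_force: 76.3
```

Emit:
{"op": "drive_tool", "data": {
  "linear": [
    [0,0,0.003],
    [0,0,0.006],
    [0,0,0.006]
  ],
  "twist": [0,0,0]
}}

```text
t: 33.0
eef_pos: [0.4251, -0.3317, 0.1385]
ee_rot: [[0.003, 1.0, 0.003], [1.0, -0.003, -0.006], [-0.006, 0.003, -1.0]]
contact_force: [-2.6, -7.4, 9.7]
finger_gap: 0.922
grasp_force: 76.9
```

Emit:
{"op": "drive_tool", "data": {
  "linear": [
    [0,0,0.002],
    [0,0,0.004],
    [0,0,0.004]
  ],
  "twist": [0,0,0]
}}

```text
t: 33.3
eef_pos: [0.4257, -0.3323, 0.1349]
ee_rot: [[0.003, 1.0, 0.004], [1.0, -0.003, -0.007], [-0.007, 0.004, -1.0]]
contact_force: [-1.7, -8.3, 11.0]
finger_gap: 0.918
grasp_force: 77.2
```

Emit:
{"op": "drive_tool", "data": {
  "linear": [
    [0,0,-0.02],
    [0,0,-0.04],
    [0,0,-0.06],
    [0,0,-0.06]
  ],
  "twist": [0,0,0,0]
}}

```text
t: 33.7
eef_pos: [0.4261, -0.3283, 0.1946]
ee_rot: [[0.0, 1.0, 0.004], [1.0, -0.0, -0.003], [-0.003, 0.004, -1.0]]
contact_force: [0.4, -0.6, -2.5]
finger_gap: 0.923
grasp_force: 75.7
```

Emit:
{"op": "drive_tool", "data": {
  "linear": [
    [0,0,-0.02],
    [0.015,0.01,-0.02],
    [0.03,0.02,-0.02],
    [0.045,0.03,-0.02],
    [0.06,0.04,-0.02],
    [0.075,0.05,-0.02],
    [0.09,0.06,-0.02],
    [0.105,0.07,-0.02],
    [0.12,0.08,-0.02],
    [0.135,0.09,-0.02],
    [0.153,0.094,-0.02],
    [0.153,0.094,-0.02]
  ],
  "twist": [0.14,0.28,0.42,0.56,0.7,0.84,0.98,1.12,1.26,1.4,1.54,1.571]
}}

```text
t: 34.9
eef_pos: [0.5186, -0.1706, 0.2109]
ee_rot: [[1.0, 0.001, -0.001], [0.001, -1.0, 0.002], [-0.001, -0.002, -1.0]]
contact_force: [-0.6, 1.5, -3.3]
finger_gap: 0.917
grasp_force: 75.5
```

Emit:
{"op": "drive_tool", "data": {
  "linear": [
    [0,0,0],
    [0,0,0]
  ],
  "twist": [0,0]
}}

```text
t: 35.1
eef_pos: [0.5176, -0.1755, 0.2115]
ee_rot: [[1.0, 0.001, -0.001], [0.001, -1.0, -0.0], [-0.001, 0.0, -1.0]]
contact_force: [-0.4, -0.5, -1.5]
finger_gap: 0.919
grasp_force: 75.5
```

```bash
cat > s9.py <<'E'
from h import *
s=monitor.get_state(); p=s["eef_pos"]; R=np.array(s["ee_rot"]); yaw=np.arctan2(R[1,0],R[0,0]); print(p,yaw,s["contact_force"],s["finger_gap"])
F={c:imaging.grab_frame(c) for c in ["scene","top"]}
L=np.array([[x,y,z] for x in(-.0815,.0815) for y in (-.091,.091) for z in (-.029,-.023)])
def pose(P,q):  # q: dx,dz of pivot rel TCP, tilt
    dx,dz,t=q; c,s_=np.cos(t),np.sin(t); P=P-[0,0,.006]
    Ry=np.array([[c,0,-s_],[0,1,0],[s_,0,c]])
    return (P@Ry.T+[dx,0,.031+dz])@Rz(yaw).T+p
pr=[]
for c in F:
    m=near(F[c],"lid_grip",c,p,40)
    if m is not None: pr.append((F[c],m)); print(c,m.sum())
    cv2.imwrite(f"pics/l_{c}.png",F[c]["image"][:,:,::-1])
def cost(q,pr):
    r=0
    for f,m in pr:
        h=hullmask(f,pose(L,q)); r+=1-(h&m).sum()/(h|m).sum()
    return r+ (q[1]/.01)**2*.02
for sel in ([0],[1],[0,1]):
    if max(sel)<len(pr):
        r=minimize(cost,[0,0,.16],args=([pr[i] for i in sel],),method="Nelder-Mead",options=dict(initial_simplex=[[0,0,.16],[.006,0,.16],[0,.006,.16],[0,0,.08]],xatol=1e-4,fatol=1e-4))
        print(sel,r.x,r.fun,"hook",pose(np.array([[-.0815,0,-.029]]),r.x),"deg",np.degrees(r.x[2]))
E
python3 s9.py
```

```text
[ 0.5176 -0.1755  0.2115] 0.000647101888824969 [-0.3736 -0.4913 -1.4592] 0.9187192259642267
scene 2064
top 1749
[0] [0.0005 0.0006 0.1477] 0.21027144934313935 hook [[ 0.4426 -0.1755  0.1965]] deg 8.465240045399115
[1] [ 0.0009 -0.0029  0.1399] 0.5799831017866843 hook [[ 0.4426 -0.1755  0.1936]] deg 8.01428702252076
[0, 1] [ 0.001  -0.0001  0.1324] 0.7901494419919336 hook [[ 0.4424 -0.1755  0.197 ]] deg 7.583925926797629
```

```bash
python3 - <<'E'
import cv2
a=cv2.imread("pics/l_scene.png")[70:190,230:390]; cv2.imwrite("pics/p9.png",cv2.resize(a,(800,600),interpolation=cv2.INTER_CUBIC))
E
```

```text
(no output)
```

View pics/p9.png

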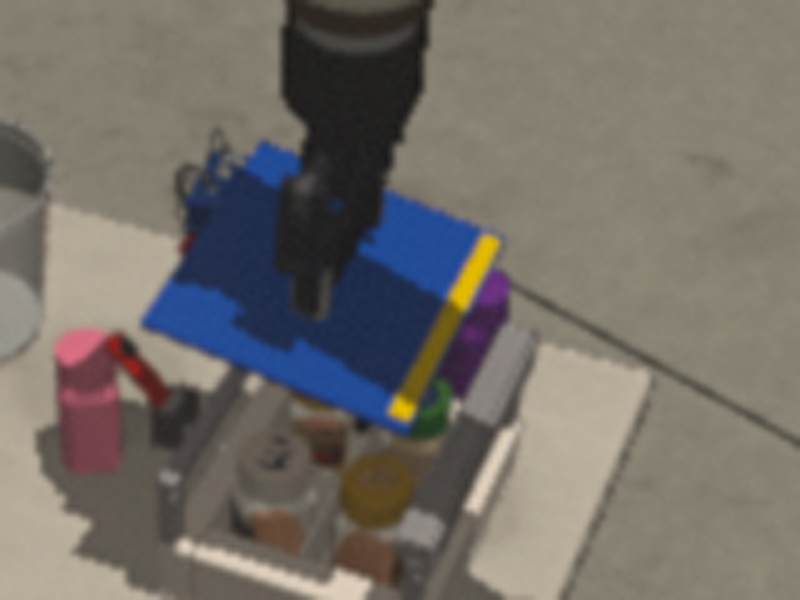

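The lid is held over the caddy with its far side raised. In the crop, the far corners are at (145,320) and (265,142), the hook corners at (412,425) and (502,238).

```bash
cat > s10.py <<'E'
from h import *
from scipy.optimize import least_squares
f=imaging.grab_frame("scene"); p=monitor.get_state()["eef_pos"]; print(p)
C=np.array([[.0815,.091,-.023],[-.0815,.091,-.023],[-.0815,-.091,-.023],[.0815,-.091,-.023]])
U=np.array([[145,319],[412,424],[502,237],[265,142]])/5+[230,70]-.4
def pose(P,q):
    c,s=np.cos(q[3]),np.sin(q[3]); Ry=np.array([[c,0,-s],[0,1,0],[s,0,c]])
    return ((P-[0,0,.006])@Ry.T+[0,0,.031]+q[:3])@Rz(0).T+p
r=least_squares(lambda q:(proj(f,pose(C,q))-U).ravel(),[0,0,0,.16]); print(r.x,r.fun.round(1),"hook",pose(np.array([[-.0815,0,-.029]]),r.x))
r=least_squares(lambda q:np.r_[(proj(f,pose(C,[q[0],q[1],0,q[2]]))-U).ravel()],[0,0,.16]); print(r.x,r.fun.round(1),"hook",pose(np.array([[-.0815,0,-.029]]),[r.x[0],r.x[1],0,r.x[2]]))
E
python3 s10.py
```

```text
[ 0.5181 -0.1752  0.2123]
[ 0.0081 -0.0289 -0.0211  0.1316] [ 0.2 -0.1 -1.4  0.2  0.9 -0.3  0.4  0.2] hook [[ 0.45   -0.2041  0.1767]]
[ 0.0005 -0.0058  0.1258] [-1.   0.1 -0.9  0.8  1.9 -0.8  0.  -0.6] hook [[ 0.4421 -0.181   0.1983]]
```

Emit:
{"op": "drive_tool", "data": {
  "linear": [
    [-0.002,0,0.02],
    [-0.002,0,0.04],
    [-0.002,0,0.055],
    [-0.002,0,0.06],
    [-0.002,0,0.06]
  ],
  "twist": [0,0,0,0,0]
}}

```text
t: 35.85
eef_pos: [0.5158, -0.1745, 0.1518]
ee_rot: [[1.0, -0.001, -0.001], [-0.001, -1.0, 0.001], [-0.001, -0.001, -1.0]]
contact_force: [-0.8, -0.1, -2.0]
finger_gap: 0.918
grasp_force: 75.6
```

Emit:
{"op": "drive_tool", "data": {
  "linear": [
    [0,0,0.006],
    [0,0,0.012],
    [0,0,0.018],
    [0,0,0.018]
  ],
  "twist": [0,0,0,0]
}}

```text
t: 36.25
eef_pos: [0.5166, -0.1746, 0.1343]
ee_rot: [[1.0, -0.0, 0.001], [-0.0, -1.0, -0.0], [0.001, 0.0, -1.0]]
contact_force: [-0.1, 0.6, 0.5]
finger_gap: 0.921
grasp_force: 76.0
```

Emit:
{"op": "drive_tool", "data": {
  "linear": [
    [0,0,0.002],
    [0,0,0.004],
    [0,0,0.004]
  ],
  "twist": [0,0,0]
}}

```text
t: 36.55
eef_pos: [0.5158, -0.1746, 0.1315]
ee_rot: [[1.0, -0.0, -0.001], [-0.0, -1.0, -0.001], [-0.001, 0.001, -1.0]]
contact_force: [-8.0, 1.3, 11.4]
finger_gap: 0.92
grasp_force: 77.5
```

Emit:
{"op": "drive_tool", "data": {
  "linear": [
    [0,0,-0.004],
    [0,0,-0.006],
    [-0.003,0,-0.006],
    [-0.003,0,-0.002],
    [-0.003,0,0],
    [-0.003,0,0]
  ],
  "twist": [0,0,0,0,0,0]
}}

```text
t: 37.15
eef_pos: [0.5127, -0.1743, 0.1295]
ee_rot: [[1.0, -0.0, -0.001], [-0.0, -1.0, 0.001], [-0.001, -0.001, -1.0]]
contact_force: [0.4, -0.1, -2.6]
finger_gap: 0.922
grasp_force: 75.7
```

```bash
python3 - <<'E'
from h import *
s=monitor.get_state(); print(s["eef_pos"],s["contact_force"],s["moment"])
f=imaging.grab_frame("scene"); cv2.imwrite("pics/p10.png",cv2.resize(f["image"][100:205,230:370],(800,600),interpolation=cv2.INTER_CUBIC)[:,:,::-1])
E
```

```text
[ 0.5127 -0.1743  0.1295] [ 0.3514 -0.0998 -2.6294] [-0.0053  0.0182  0.0342]
```

View pics/p10.png

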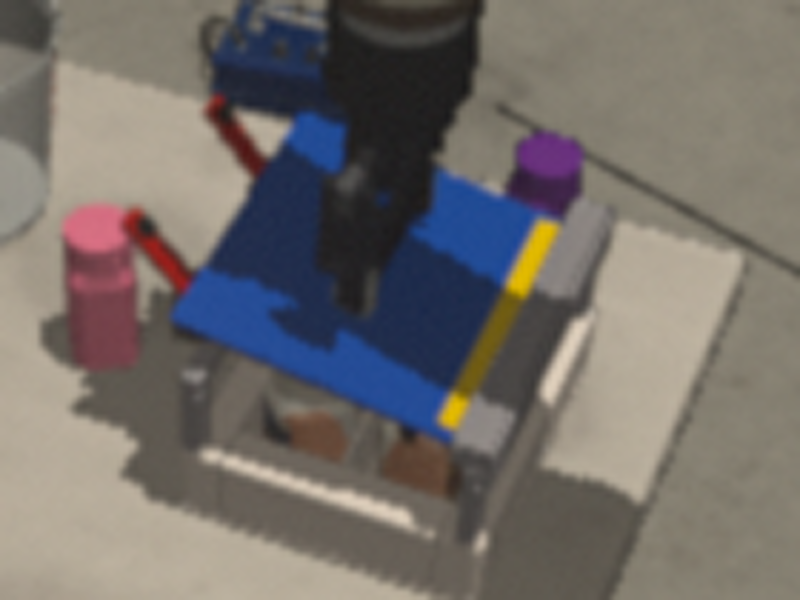

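The lid hangs free, its stripe (450,430)-(548,230) right beside the lip and its far edge just inside the clamps. Sliding it under the lip now.

Emit:
{"op": "drive_tool", "data": {
  "linear": [
    [-0.002,0,0],
    [-0.004,0,0],
    [-0.006,0,0],
    [-0.006,0,0]
  ],
  "twist": [0,0,0,0]
}}

```text
t: 37.6
eef_pos: [0.5069, -0.1745, 0.1304]
ee_rot: [[1.0, -0.001, -0.0], [-0.001, -1.0, -0.0], [-0.0, 0.0, -1.0]]
contact_force: [0.1, -0.2, -2.1]
finger_gap: 0.924
grasp_force: 75.7
```

Emit:
{"op": "drive_tool", "data": {
  "linear": [
    [-0.002,0,0],
    [-0.004,0,0],
    [-0.006,0,0],
    [-0.008,0,0],
    [-0.008,0,0]
  ],
  "twist": [0,0,0,0,0]
}}

```text
t: 38.1
eef_pos: [0.499, -0.1745, 0.1303]
ee_rot: [[1.0, -0.0, -0.0], [-0.0, -1.0, -0.0], [-0.0, 0.0, -1.0]]
contact_force: [-0.3, 0.2, -2.3]
finger_gap: 0.925
grasp_force: 75.7
```

Emit:
{"op": "drive_tool", "data": {
  "linear": [
    [0.001,0,0.004],
    [0.002,0,0.008],
    [0.003,0,0.012],
    [0.003,0,0.012]
  ],
  "twist": [0,0,0,0]
}}

```text
t: 38.5
eef_pos: [0.5049, -0.1748, 0.1195]
ee_rot: [[1.0, -0.0, 0.004], [-0.0, -1.0, -0.001], [0.004, 0.001, -1.0]]
contact_force: [2.5, 0.1, 4.9]
finger_gap: 0.923
grasp_force: 77.5
```

Emit:
{"op": "drive_tool", "data": {
  "linear": [
    [-0.001,0,0.002],
    [-0.001,0,0.004],
    [-0.001,0,0.006],
    [-0.001,0,0.006]
  ],
  "twist": [0,0,0,0]
}}

```text
t: 38.9
eef_pos: [0.506, -0.1748, 0.1145]
ee_rot: [[1.0, 0.0, 0.008], [0.0, -1.0, -0.002], [0.008, 0.002, -1.0]]
contact_force: [5.2, 0.0, 6.4]
finger_gap: 0.922
grasp_force: 78.1
```

```bash
python3 - <<'E'
from h import *
s=monitor.get_state(); print(s["eef_pos"],s["contact_force"],s["moment"])
f=imaging.grab_frame("scene"); cv2.imwrite("pics/p11.png",cv2.resize(f["image"][100:205,230:370],(800,600),interpolation=cv2.INTER_CUBIC)[:,:,::-1])
for c in ["scene","top"]:
    f=imaging.grab_frame(c)
    m=near(f,"lid_grip",c,[.5,-.175,.12],40)
    if m is None: continue
    for zz,n in ((.111,"seat"),):
        L=np.array([[x,y,z] for x in(-.0815,.0815) for y in (-.091,.091) for z in (zz,zz+.006)]); print(c,fit([(f,m)],L,[.5035,-.175,0],True))
E
```

```text
[ 0.506  -0.1748  0.1145] [5.2279 0.0212 6.3851] [-0.0345 -0.473   0.037 ]
scene (array([ 0.5181, -0.1804, -0.0499]), np.float64(0.29882557633753803))
top (array([ 0.5145, -0.1575, -0.1439]), np.float64(0.6392603129445235))
```

View pics/p11.png

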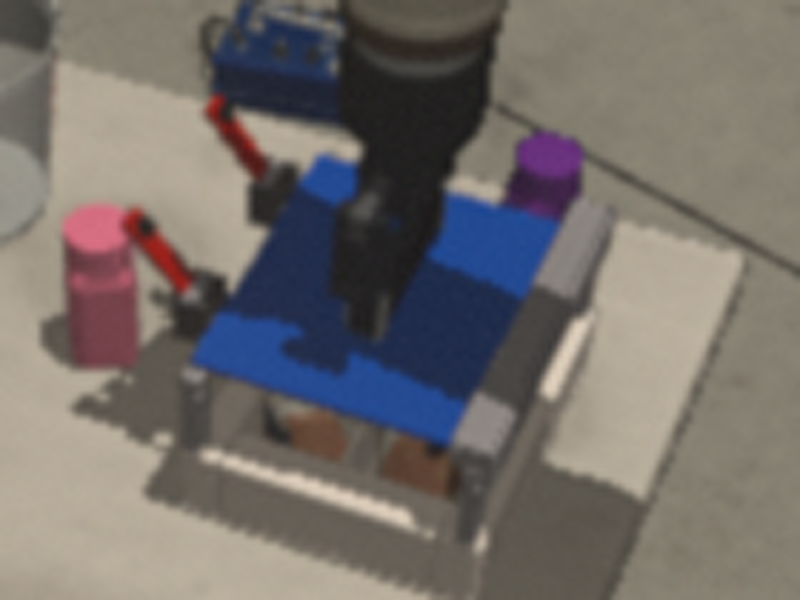

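The stripe is entirely under the lip and the far edge sits at rail level. Releasing, then lifting straight up.

Emit:
{"op": "drive_tool", "data": {
  "linear": [
    [0,0,0],
    [0,0,0],
    [0,0,0],
    [0,0,0],
    [0,0,-0.01],
    [0,0,-0.03],
    [0,0,-0.07],
    [0,0,-0.11],
    [0,0,-0.11]
  ],
  "twist": [0,0,0,0,0,0,0,0,0],
  "claw": 1
}}

```text
t: 40.05
eef_pos: [0.5052, -0.1753, 0.2287]
ee_rot: [[1.0, -0.0, 0.01], [-0.0, -1.0, -0.004], [0.01, 0.004, -1.0]]
contact_force: [0.7, 0.3, 0.7]
finger_gap: 0.999
grasp_force: 0.0
```

```bash
cat > s12.py <<'E'
from h import *
s=monitor.get_state(); print(s["eef_pos"],s["contact_force"])
F={c:imaging.grab_frame(c) for c in ["scene","top"]}
# visible part of the lid when seated: from lip edge (hook+.014..) to the far edge
B=np.array([[x,y,z] for x in(-.006,.006) for y in (-.04,.04) for z in (.117,.153)])
L=np.array([[x,y,.117] for x in(-.063-.0045,.0815) for y in (-.091,.091)])
for c in F:
    f=F[c]; m=near(f,"lid_grip",c,[.51,-.175,.12],40)
    if m is not None:
        print(c,m.sum(),fit([(f,m)],L,[.5035,-.175,0],True))
    cv2.imwrite(f"pics/m_{c}.png",f["image"][:,:,::-1])
# far-edge corners on top face, predicted for flat seated vs raised
for z in (.117,.125): print(z,[((proj(F["scene"],[.499+.086,-.175+y,z])[0]-[230,100])*800/140).round() for y in (.091,-.091)])
a=cv2.resize(F["scene"]["image"][100:205,230:370],(800,600),interpolation=cv2.INTER_CUBIC); cv2.imwrite("pics/p12.png",a[:,:,::-1])
E
python3 s12.py
```

```text
[ 0.5052 -0.1753  0.2287] [0.6962 0.2832 0.6989]
scene 2041 (array([ 0.5082, -0.1753, -0.006 ]), np.float64(0.02694898941289703))
top 1624 (array([ 0.5071, -0.1675, -0.0021]), np.float64(0.49549269505750704))
0.117 [array([188., 363.]), array([320., 155.])]
0.125 [array([188., 352.]), array([320., 144.])]
```

View pics/p12.png

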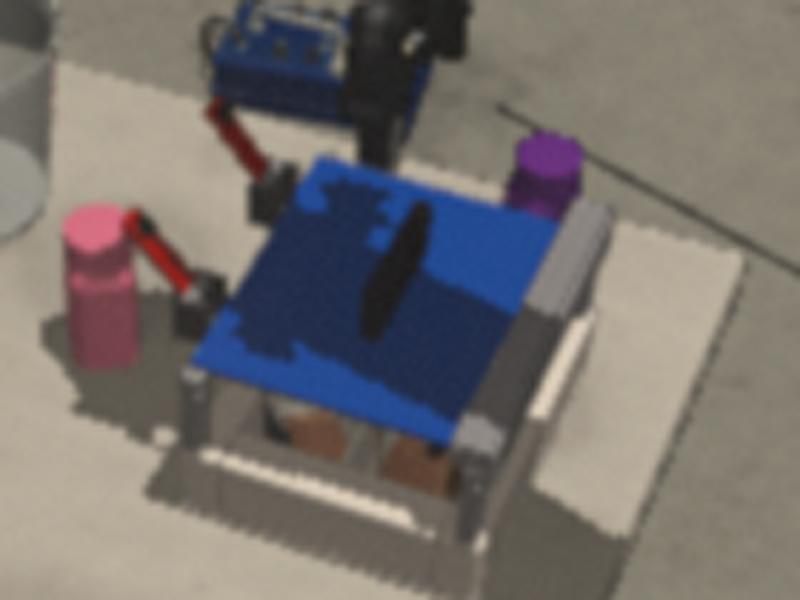

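The visible far corners (193,362) and (320,155) match the prediction for a seated lid, so it is flat on both rails. Next the left clamp.

Emit:
{"op": "drive_tool", "data": {
  "linear": [
    [0,0,0],
    [0.04,-0.012,0],
    [0.08,-0.025,0],
    [0.12,-0.04,0],
    [0.168,-0.05,0],
    [0.168,-0.05,0],
    [0.168,-0.05,0.03],
    [0.168,-0.05,0.06],
    [0.168,-0.05,0.077],
    [0.168,-0.05,0.077],
    [0.168,-0.05,0.077]
  ],
  "twist": [0,0,0,0,0,0,0,0,0,0,0],
  "claw": 0
}}

```text
t: 41.35
eef_pos: [0.6693, -0.1246, 0.1455]
ee_rot: [[1.0, -0.0, -0.0], [-0.0, -1.0, 0.0], [-0.0, -0.0, -1.0]]
contact_force: [-0.4, 0.3, 0.9]
finger_gap: -0.002
grasp_force: 0.0
```

Emit:
{"op": "drive_tool", "data": {
  "linear": [
    [-0.015,0,-0.004],
    [-0.03,0,-0.004],
    [-0.045,0,-0.004],
    [-0.06,0,-0.004],
    [-0.075,0,-0.004],
    [-0.09,0,-0.004],
    [-0.1,0,-0.004],
    [-0.1,0,-0.004]
  ],
  "twist": [0,0,0,0,0,0,0,0]
}}

```text
t: 42.15
eef_pos: [0.5695, -0.1249, 0.1514]
ee_rot: [[1.0, -0.001, 0.002], [-0.001, -1.0, -0.001], [0.002, 0.001, -1.0]]
contact_force: [-0.8, 0.3, 3.0]
finger_gap: 0.003
grasp_force: 1.2
```

Emit:
{"op": "drive_tool", "data": {
  "linear": [
    [0,0,-0.03],
    [0,0,-0.045],
    [-0.012,0,-0.045],
    [-0.012,0,-0.045],
    [-0.012,0,-0.02],
    [-0.012,0,0],
    [-0.012,0,0.012],
    [-0.012,0,0.018],
    [-0.012,0,0.018]
  ],
  "twist": [0,0,0,0,0,0,0,0,0]
}}

```text
t: 43.05
eef_pos: [0.5568, -0.1243, 0.1301]
ee_rot: [[1.0, -0.0, -0.001], [-0.0, -1.0, 0.001], [-0.001, -0.001, -1.0]]
contact_force: [0.1, -0.1, -0.1]
finger_gap: -0.003
grasp_force: 0.0
```

Emit:
{"op": "drive_tool", "data": {
  "linear": [
    [0,0,0.002],
    [0,0,0.004],
    [0,0,0.006],
    [0,0,0.006]
  ],
  "twist": [0,0,0,0]
}}

```text
t: 43.45
eef_pos: [0.5585, -0.1244, 0.1281]
ee_rot: [[1.0, -0.0, 0.002], [-0.0, -1.0, -0.001], [0.002, 0.001, -1.0]]
contact_force: [-5.4, 1.1, 14.7]
finger_gap: 0.002
grasp_force: 7.8
```

Emit:
{"op": "drive_tool", "data": {
  "linear": [
    [0,0,-0.04],
    [0,0,-0.08],
    [0,0,-0.1],
    [0.04,0.03,-0.1],
    [0.08,0.07,-0.1],
    [0.112,0.1,-0.1],
    [0.112,0.1,-0.1],
    [0.112,0.1,-0.06],
    [0.112,0.1,-0.026],
    [0.112,0.1,-0.026],
    [0.112,0.1,-0.026]
  ],
  "twist": [0,0,0,0,0,0,0,0,0,0,0]
}}

```text
t: 44.55
eef_pos: [0.6692, -0.2241, 0.1516]
ee_rot: [[1.0, -0.0, -0.001], [-0.0, -1.0, 0.001], [-0.001, -0.001, -1.0]]
contact_force: [-0.6, 0.8, 1.1]
finger_gap: -0.003
grasp_force: 0.0
```

Emit:
{"op": "drive_tool", "data": {
  "linear": [
    [-0.015,0,0],
    [-0.03,0,0],
    [-0.045,0,0],
    [-0.06,0,0],
    [-0.075,0,0],
    [-0.09,0,0],
    [-0.1,0,0],
    [-0.1,0,0]
  ],
  "twist": [0,0,0,0,0,0,0,0]
}}

```text
t: 45.35
eef_pos: [0.5699, -0.2251, 0.1541]
ee_rot: [[1.0, -0.001, 0.003], [-0.001, -1.0, -0.002], [0.003, 0.002, -1.0]]
contact_force: [0.6, -0.3, 2.3]
finger_gap: 0.003
grasp_force: 1.2
```

Emit:
{"op": "drive_tool", "data": {
  "linear": [
    [0,0,-0.03],
    [0,0,-0.045],
    [-0.012,0,-0.045],
    [-0.012,0,-0.045],
    [-0.012,0,-0.02],
    [-0.012,0,0],
    [-0.012,0,0.012],
    [-0.012,0,0.019],
    [-0.012,0,0.022],
    [-0.012,0,0.026],
    [-0.012,0,0.026]
  ],
  "twist": [0,0,0,0,0,0,0,0,0,0,0]
}}

```text
t: 46.45
eef_pos: [0.5565, -0.2244, 0.128]
ee_rot: [[1.0, -0.0, -0.002], [-0.0, -1.0, -0.001], [-0.002, 0.001, -1.0]]
contact_force: [-11.5, 2.7, 20.0]
finger_gap: -0.0
grasp_force: 10.1
```

Emit:
{"op": "drive_tool", "data": {
  "linear": [
    [0,0,-0.04],
    [0,0,-0.08],
    [0,0,-0.12],
    [0,-0.05,-0.14],
    [-0.04,-0.1,-0.14],
    [-0.08,-0.15,-0.14],
    [-0.08,-0.2,-0.14],
    [-0.08,-0.25,-0.14],
    [-0.08,-0.3,-0.14],
    [-0.08,-0.35,-0.14],
    [-0.08,-0.4,-0.14],
    [-0.08,-0.4,-0.14]
  ],
  "twist": [0,0,0,0,0,0,0,0,0,0,0,0]
}}

```text
t: 47.65
eef_pos: [0.4771, 0.1815, 0.2666]
ee_rot: [[1.0, 0.005, 0.003], [0.005, -1.0, 0.003], [0.003, -0.003, -1.0]]
contact_force: [-0.3, 0.6, 0.7]
finger_gap: 0.001
grasp_force: 0.0
```

```bash
cat >> s12.py <<'E'
for c in F:
    f=F[c]; hsv=cv2.cvtColor(f["image"],cv2.COLOR_RGB2HSV)
    red=(((hsv[...,0]<6)|(hsv[...,0]>174))&(hsv[...,1]>170)&(hsv[...,2]>60))&hullmask(f,np.array([[x,y,z] for x in(.5,.66) for y in(-.3,-.07) for z in(.11,.18)]))
    n,lab,st,cen=cv2.connectedComponentsWithStats(red.astype(np.uint8))
    print(c,[(st[i,4],ray(f,cen[i],.1285)[:2]-[.499,-.175]) for i in range(1,n) if st[i,4]>8])
    for l in ["clamp_left_tip","jar_green_mid","jar_yellow_mid","jar_white_mid","timer_mid","soap_mid"]:
        print(c,l,[(np.round(d["location"],3).tolist(),round(d["p"],2)) for d in models.look_for(l,c)][:4])
E
python3 s12.py
```

```text
[0.4771 0.1815 0.2666] [-0.3182  0.603   0.7477]
scene 1733 (array([ 0.5062, -0.1757, -0.012 ]), np.float64(0.15968841285296986))
top 2959 (array([ 0.5067, -0.1724,  0.0063]), np.float64(0.07328531161916696))
0.117 [array([188., 363.]), array([320., 155.])]
0.125 [array([188., 352.]), array([320., 144.])]
scene [(np.int32(54), array([ 0.0757, -0.0513])), (np.int32(19), array([0.0576, 0.049 ]))]
scene clamp_left_tip []
scene jar_green_mid [([0.468, -0.324, 0.096], 0.71)]
scene jar_yellow_mid []
scene jar_white_mid [([0.529, -0.115, 0.059], 0.69)]
scene timer_mid [([0.67, 0.066, 0.042], 0.65)]
scene soap_mid [([0.682, 0.372, 0.15], 0.91)]
top [(np.int32(88), array([0.0782, 0.0501])), (np.int32(93), array([ 0.0769, -0.0499]))]
top clamp_left_tip []
top jar_green_mid [([0.679, -0.169, 0.096], 0.73), ([0.467, -0.331, 0.096], 0.69), ([0.429, -0.153, 0.132], 0.32)]
top jar_yellow_mid []
top jar_white_mid []
top timer_mid [([0.672, 0.054, 0.053], 0.76)]
top soap_mid [([0.686, 0.359, 0.182], 0.84)]
```

```bash
python3 -c "
from rig import order
print(order.sign_off())"
```

```text
the job is handed in; nothing more can be done
None
```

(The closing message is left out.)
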